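Reload the bench stapler's rail magazine

ROBOT

A 6-joint arm with a two-finger parallel gripper is mounted at the origin on a cart in front of the work surface, level with it; the furniture and walls round the work are solid. World frame = base frame: x ahead of the robot, y to its left, z up, the work surface at z = 0. Lengths are in mm, angles in rad, forces in N, time in s.
With the tool pointing down it reaches from about 300 to 775 mm from the base axis. Payload 14.6 kg.
Tool frame: the origin (TCP) lies at the very end of the fingers, on their centre line; the grasp point (between the pads) lies manip.grasp_offset behind it (manip.grasp_offset is the distance from the TCP to the grasp point, in mm); z points along the fingers, y is the direction in which the jaws open and shut (so a half turn about z gives the same grasp; the last joint's range is limited). The gripper opens to 94 mm and grips with 3 to 60 N. Pads are 16 mm wide; open, the fingers measure 119 mm over their backs; the gripper's body (75 mm by 177 mm) begins 78 mm behind the grasp point.
Start: joints at [1.131, 0.3, 1.521, -0, 1.321, -0.067], TCP at [200.32, 512.212, 205.446] pointing down, gripper open.
Joint ranges: [-3.03, 3.03], [-0.79, 2.21], [0.23, 2.52], [-1.04, 4.18], [0, 3.07], [-2.55, 2.55]. Speed limits (rad/s): [2.22, 2.22, 2.57, 3.14, 3.14, 3.14].

INTERFACE

Orientations are given as [roll, pitch, yaw] about the fixed x, y, z axes, in that order (R = Rz(yaw) Ry(pitch) Rx(roll)).
In Python, from cell import manip gives the robot as it stands.
- The arm moves only by the tool send_rows, never from a script. Its argument "commands" is a list of rows, each a list of 2 entries, a list of its own where there are three numbers: the shift along the tool's x, y, z in m, then the turn about the tool's z in rad. A call has exactly 8 rows; each row is the pose to reach, as a shift and turn from the pose commanded when the call began, along the tool's axes at that moment; what a row does not reach only later rows make up. A row lasts 1/12 s, in which the tool goes at most 41.7 mm and 7.16 degrees, less where a joint would pass 70% of its speed; a pose out of reach is approached as far as the arm can. A call with a gripper value outside its range is refused whole. "hand" is the closure, from -1 (fully open) to 1 (shut), so that 0 is half open, set as the call begins (left out, the last holds). The fingers move at their own pace and stop on an object; "force" is the grip in N (left out, the last holds). Time passes only in rows, so rows that repeat a pose let the fingers close, or fill a call up. It gives the time, the measured TCP pose, the force and the opening at its end, in the units of the state.
- manip.read_state(): the state, without advancing time (a new reading comes with each control period).
- manip.camera(name): name is "scene" or "side" or "wrist"; returns the picture (480x640x3 uint8, red, green, blue); there is no depth.
- manip.camera_model(name): a dict with "K" (3x3 intrinsics, pixels), "k1" (the pictures are not rectified: a ray, as slopes to the right and down, at radius r is drawn at 1 + k1 r^2 times it, then the intrinsics apply), "eye" and "attitude" of the camera in the world; the wrist camera has in their place "mount" (4x4, takes a point from camera to tool coordinates, whose origin is the TCP and whose axes are the flange's). Camera axes: x right, y down, z forward; pixel columns grow to the right and rows downward; lengths in mm; the calibration is good to about 2 mm. A picture is of the moment at which its call begins: read the wrist's pose just before it. camera_model takes no time and is no camera call.
- manip.sign_off(): hands the job in, once; it reports no verdict.
The state is a dict: "clock": time; "joints": joint angles; "qd": joint speeds; "effort": joint torques, N m; "eef_pos": TCP position; "eef_rot": TCP orientation; "wrist_force": force on the tool from outside, world axes, zero at the start; "moment": the same for the moment, N m; "finger_gap": finger opening in mm.
Only numpy, scipy, OpenCV 4.12 (cv2) and the standard library are available. Lean on these libraries where they do the work, as an engineer would, in place of code of your own. Each camera call takes 0.05 s, during which the arm holds its last target.

TASK

Load the bench stapler: pull its sprung pusher back by the black tab until the lever meets the stop of its catch, lean the lever behind the catch's tooth so that the pusher stays parked by itself, and set the wide staple stick (the one that fits over the rail) astride the rail between the nose and the pusher. Then free the lever and ease the pusher forward by hand until it presses the stick up against the nose. Handle it gently: do not drive the lever hard against the stop, never let the pusher fly or jam it hard against the staples, and leave the narrow stick, the pliers, the pencil and the long wooden offcut where they are.

Things in the scene. Friction and masses are not known exactly. Their poses are not given: they have to be found in the camera images.
- stapler: Grey bench stapler fixed to the worktop. Origin at worktop level straight below the nose face; x runs back along the rail, away from the nose, y across the rail, z up. Base plate 12 mm high, x -70 to 206 mm, y -48 to 48 mm. The head in front of the nose face (x -60 to 0 mm, 48 mm wide) is 122 mm high.
- rail_front (a point): Front end of the rail, on its top, at the nose face (88 mm above the worktop); axes as the stapler's. The steel rail is a straight bar 28.6 mm wide, 22 mm deep, with rounded top edges, running 198 mm back along x. Beside it the space is free for fingers down to the base plate.
- side_rod (a point): Middle of the side rod (x 146, y -38, z 44 mm in the stapler). The catch, a steel J-shaped plate at z 99 to 105 mm on a post, is clamped to this rod at a different x in each set-up: not measured, found by feel or sight. Its stop bar crosses the lever's path; 12 mm in front of it is a tooth beside the path (y -6 to -23 mm). The pocket between them takes the lever's 8 mm rod with 4 mm play.
- pusher_travel (a joint): Gap (m) between nose face and pusher face, along the stapler's +x; 0 = home. A spring drives it home with 5 N at 0, plus 0.6 N per 10 mm (11 N at 100 mm); it runs freely and flies if let go. The lever meets the rigid stop of the catch at a value between 0.084 and 0.128 that differs in each set-up; parked on the tooth the value is 0.004 less.
- pusher: The steel pusher, a saddle 36 mm wide and 16 mm long astride the rail; origin at worktop level straight below its front face (which pushes the staples), axes as the stapler's.
- lever_lean (a joint): Sideways lean (rad) of the pusher's lever: 0 = upright, below 0.06 it passes the tooth of the catch; it leans to the stapler's -y, up to 0.36, where its rod is fully in the pocket. It turns about an axis along the rail, 72 mm above the worktop and 40 mm behind the pusher face; light friction holds it where it is left.
- lever_bar: The lever on the pusher: a steel rod of 8 mm diameter with a black tab on top; origin on its turning axis, z along the rod, x along the rail. Only the rod meets the catch, 30 mm above the turning axis.
- tab (a point): Centre of the black tab on top of the lever, 66 mm from the turning axis: 12 mm thick along the rail, 22 mm wide, 30 mm high. Upright it is 138 mm above the worktop; leaning 0.36 rad it is 23 mm to the stapler's -y and 4 mm lower. Free to be taken from above with fingers before and behind it.
- stick_wide_mid (a point): Centre (half-way up) of the wide staple stick: a U-shaped steel strip of staples, 36 mm wide over the legs, 20 mm high, 45 mm long (its x axis), standing on its legs, crown up. 31.2 mm between the legs, crown 2.4 mm thick. It weighs about 0.1 kg and has no front or back. Seated on the rail with its crown on the rail top, this point is 80.4 mm above the worktop; against the nose it is 22.5 mm behind the nose face.
- stick_wide: The same wide stick, origin at the centre of its underside, x along its length, z up.
- stick_narrow_mid (a point): Centre of the narrow staple stick, 26 mm wide, 16 mm high, 45 mm long: too narrow for the rail; leave it.
- cutters: Blue-handled cutting pliers lying flat, 169 mm long, 14 mm high; origin at the centre of the underside; leave them.
- pencil: Flat red pencil, 168 mm long, 7 mm high; origin at the centre of the underside; leave it.
- offcut_long: Long wooden offcut, 200 x 32 mm and 19 mm high; origin at the centre of the underside, long side along its y; leave it.
Mind the look-alikes: they are no part of the job. What is shaped like the stick_wide but red is not meant.

How it is judged:
By the outcome, as a careful person would: the job done as asked, in the order asked, and still so for the second after the job is handed in, with the robot touching nothing.
It also fails if it takes over 72 s, if anything falls off the work surface, if the arm or the gripper's body presses on something with over 40 N, if the wrist force passes 120 N, or if a joint passes its speed limit or range.

## Working session

There is one attempt and no reset: what is moved stays moved. The work goes in short steps, Python scripts to look and compute and a tool call to move; the robot and the scene stay as the last step left them, time stands still between calls to the robot, and variables do not carry over. Pictures are saved under pics/ and viewed, and the job is handed in when it is done.

Besides the shell and the picture viewer there is one more tool, called after "Emit:" by a JSON object that holds its "name" and its "arguments", one argument or row to a line. send_rows: Moves the arm, as the interface text tells. Its arguments: {"type":"object","properties":{"commands":{"type":"array","items":{"type":"array"}},"hand":{"type":"number"},"force":{"type":"number"}},"required":["commands"]}

```bash
ls; mkdir -p pics
python3 - <<'E'
from cell import manip
import cv2
print(manip.read_state(), manip.grasp_offset)
for n in ("scene","side","wrist"):
    m=manip.camera_model(n); print(n,m)
    cv2.imwrite(f"pics/{n}0.png",manip.camera(n)[:,:,::-1])
E
```

```text
pics
{'clock': 0.0, 'joints': array([ 1.13138602e+00,  3.00463487e-01,  1.52159712e+00, -1.98963364e-05,
        1.32070043e+00, -6.66149427e-02]), 'qd': array([-9.08103758e-04,  9.66859598e-05, -7.68802769e-04, -3.55815227e-04,
        2.26267772e-04,  2.36087668e-04]), 'effort': array([ 1.69344908e-04, -5.31822038e+01, -3.52738917e+01,  7.08097452e-02,
        2.45916046e-02, -9.64189940e-05]), 'eef_pos': array([200.2211457 , 511.97097964, 204.88372556]), 'eef_rot': array([-3.14042558e+00, -5.85453023e-05,  2.76880219e+00]), 'wrist_force': array([ 0.26078591,  0.43244629, -0.07696663]), 'moment': array([ 0.05684239, -0.00690594,  0.0237338 ]), 'finger_gap': 94.2898771870402} 18.8
scene {'K': array([[527.94244768,   0.        , 311.73423506],
       [  0.        , 527.94244768, 250.82266412],
       [  0.        ,   0.        ,   1.        ]]), 'k1': -0.027257313024778674, 'eye': array([ -14.5089736 , -661.82468356,  796.25297918]), 'attitude': array([-2.24478778, -0.01105301, -0.64119312])}
side {'K': array([[599.13527218,   0.        , 314.82160524],
       [  0.        , 599.13527218, 239.84966552],
       [  0.        ,   0.        ,   1.        ]]), 'k1': -0.08965812832275054, 'eye': array([  377.19976081, -1055.87764118,   643.75005892]), 'attitude': array([-2.02627418, -0.01072148, -0.13727857])}
wrist {'K': array([[412.14617304,   0.        , 319.58842156],
       [  0.        , 412.14617304, 240.4746114 ],
       [  0.        ,   0.        ,   1.        ]]), 'k1': -0.026942154021609085, 'mount': array([[ 2.51781321e-04, -9.64879598e-01, -2.62692401e-01,
         7.59337850e+01],
       [ 9.99999633e-01,  2.77492851e-05,  8.56539847e-04,
         3.50710243e-01],
       [-8.19168297e-04, -2.62692520e-01,  9.64879251e-01,
        -1.78288007e+02],
       [ 0.00000000e+00,  0.00000000e+00,  0.00000000e+00,
         1.00000000e+00]])}
```

View pics/scene0.png

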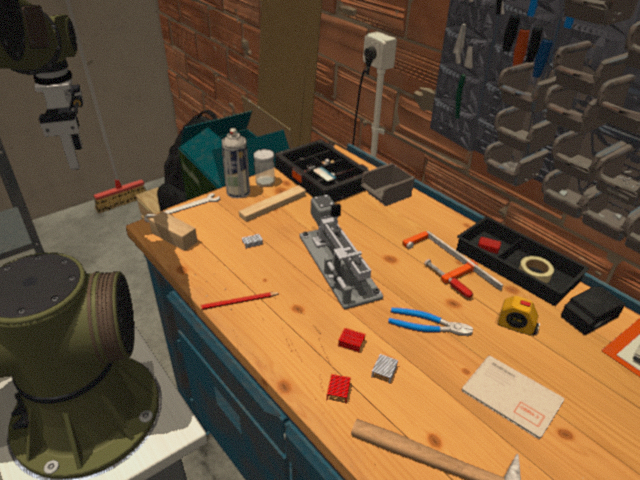

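View pics/side0.png

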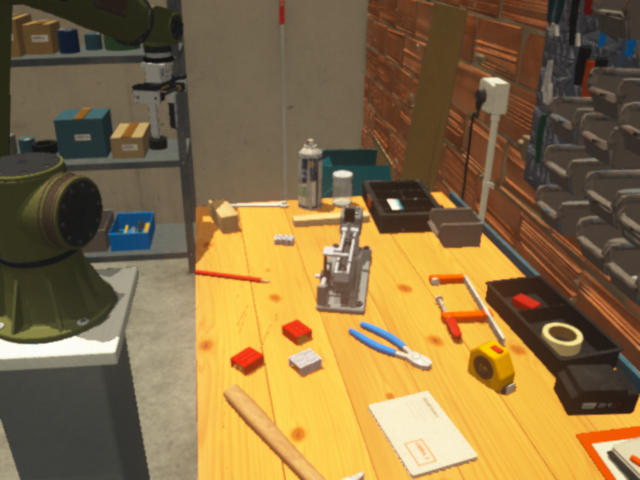

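View pics/wrist0.png

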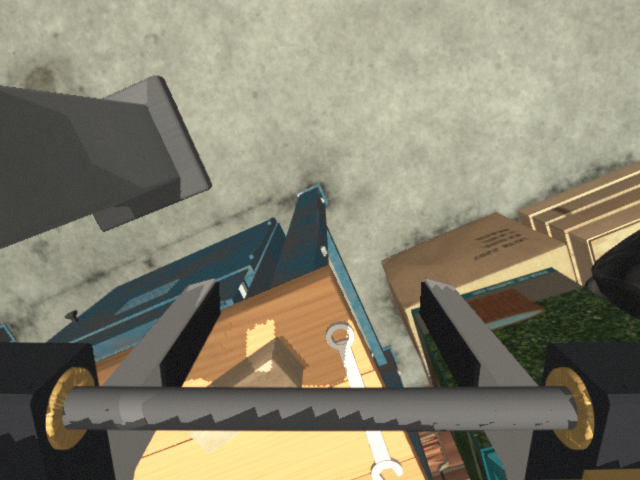

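The scene picture shows the stapler at about (340,255), head at (325,210). There are two grey sticks, at (252,240) and (384,367), and two red look-alikes at (351,340) and (339,388). Next I enlarge the stapler and both grey sticks.

```bash
cat > h.py <<'E'
import numpy as np, cv2
from scipy.spatial.transform import Rotation as R
from cell import manip
def ext(n,st=None):
    m=manip.camera_model(n)
    if n=='wrist':
        T=R.from_euler('xyz',st['eef_rot']).as_matrix(); M=np.array(m['mount'])
        return m, T@M[:3,3]+st['eef_pos'], T@M[:3,:3]
    return m, np.array(m['eye']), R.from_euler('xyz',m['attitude']).as_matrix()
def ray(n,uv,st=None):
    m,e,A=ext(n,st); K=m['K']; k=m['k1']
    d=np.array([(uv[0]-K[0,2])/K[0,0],(uv[1]-K[1,2])/K[1,1]]); u=d.copy()
    for _ in range(10): u=d/(1+k*(u@u))
    v=A@np.array([u[0],u[1],1]); return e,v/np.linalg.norm(v)
def onz(n,uv,z,st=None):
    e,v=ray(n,uv,st); return e+v*(z-e[2])/v[2]
def tri(*obs):
    A=np.zeros((3,3));b=np.zeros(3);L=[]
    for o in obs:
        e,v=ray(*o); P=np.eye(3)-np.outer(v,v);A+=P;b+=P@e;L.append((e,P))
    x=np.linalg.solve(A,b); return x,[np.linalg.norm(P@(x-e)) for e,P in L]
def proj(n,X,st=None):
    m,e,A=ext(n,st); c=A.T@(np.array(X,float)-e); u=c[:2]/c[2]; u=u*(1+m['k1']*(u@u))
    return m['K'][:2,:2]@u+m['K'][:2,2]
def snap(n,name,box=None,s=1):
    st=manip.read_state(); im=manip.camera(n)[:,:,::-1]
    cv2.imwrite(f'pics/{name}_raw.png',im)
    if box: im=cv2.resize(im[box[1]:box[3],box[0]:box[2]],None,fx=s,fy=s,interpolation=cv2.INTER_CUBIC)
    cv2.imwrite(f'pics/{name}.png',im); return st,im
def tomove(d,st=None):
    st=st or manip.read_state()
    return R.from_euler('xyz',st['eef_rot']).as_matrix().T@np.array(d,float)
E
python3 - <<'E'
import cv2,numpy as np
a=cv2.imread('pics/scene0.png');b=cv2.imread('pics/side0.png')
def c(im,b,s):return cv2.resize(im[b[1]:b[3],b[0]:b[2]],None,fx=s,fy=s,interpolation=cv2.INTER_CUBIC)
cv2.imwrite('pics/c1.png',np.hstack([c(a,(290,185,390,315),4),c(b,(310,200,380,317),4.444)[:520]]))
cv2.imwrite('pics/c2.png',np.vstack([np.hstack([c(a,(230,225,275,255),8),c(a,(365,350,410,380),8)]),np.hstack([c(b,(262,225,307,255),8),c(b,(282,345,327,375),8)])]))
E
```

```text
(no output)
```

View pics/c1.png

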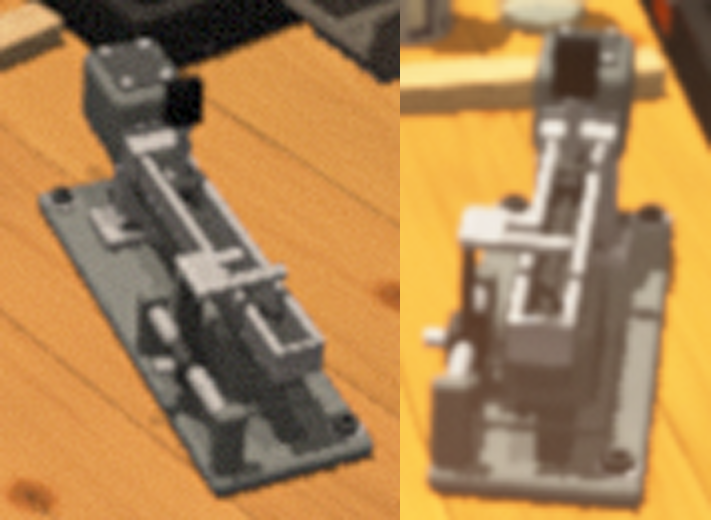

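View pics/c2.png

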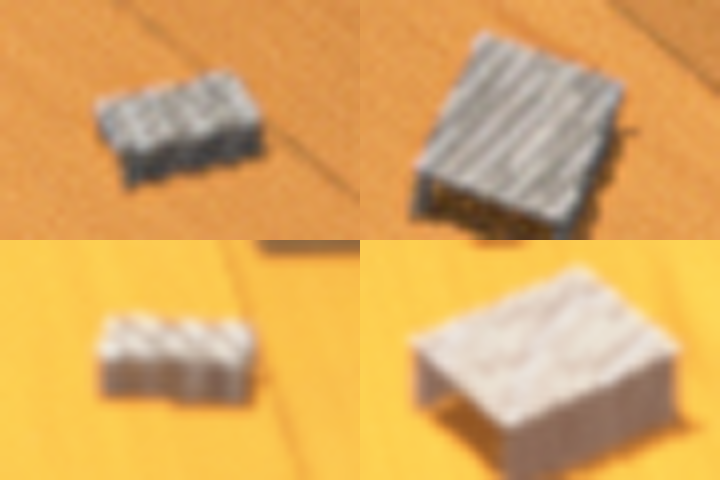

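Run:
```python
from h import *
np.set_printoptions(precision=1,suppress=True)
S=[(365+(x-360)/8,350+y/8) for x,y in[(485,32),(622,85),(568,222),(418,165)]]
D=[(282+(x-360)/8,345+(y-240)/8) for x,y in[(583,268),(678,348),(505,422),(415,345)]]
# match: print
for n,P in(('scene',S),('side',D)):
    X=np.array([onz(n,p,20) for p in P]); print(n,X[:,:2].tolist(),X.mean(0))
    print([np.linalg.norm(X[i]-X[(i+1)%4]) for i in range(4)],[np.degrees(np.arctan2(*(X[(i+1)%4]-X[i])[[1,0]])) for i in range(4)])
N=[(230+x/8,225+y/8) for x,y in[(98,102),(228,72),(262,122),(130,150)]]
X=np.array([onz('scene',p,16) for p in N]);print('narrow',X,[np.linalg.norm(X[i]-X[(i+1)%4]) for i in range(4)])
c1=lambda x,y:('scene',(290+x/4,185+y/4)); c2=lambda x,y:('side',(310+(x-400)/4.444,200+y/4.444))
print('tab',tri(c1(183,100),c2(576,65)))
print('plate',[onz(*c1(*p),12) for p in[(42,200),(222,488),(372,450)]],[onz(*c2(*p),12) for p in[(430,488),(640,495)]])
print('head', [onz(*c1(*p),122) for p in[(92,45),(115,90),(180,75),(152,40)]])
print('headside', [onz(*c2(*p),122) for p in[(540,35),(630,30)]])
print('rail end', tri(c1(322,345),c2(577,318)),tri(c1(272,375),c2(510,318)))
print('catch',tri(c1(180,260),c2(463,220)), onz(*c1(180,260),105),onz(*c1(283,275),105))
```

```text
scene [[491.8476168131848, -216.46667446793498], [506.9130621782347, -247.44175085574517], [469.2327408885989, -268.9687060725212], [452.5685756511043, -236.58573247381963]] [ 480.1 -242.4   20. ]
[np.float64(34.44449159557999), np.float64(43.3960414484462), np.float64(36.419107377264545), np.float64(44.13184303489448)] [np.float64(-64.06295586946126), np.float64(-150.26045715498276), np.float64(117.23019241651899), np.float64(27.12190974352197)]
side [[491.0869596526752, -217.79190288758423], [507.35041692838, -248.2024503462685], [468.21210794886065, -268.4602470539387], [452.3352187940295, -240.40058556828671]] [ 479.7 -243.7   20. ]
[np.float64(34.48625000337909), np.float64(44.07023436771831), np.float64(32.240040507483485), np.float64(44.86479635674641)] [np.float64(-61.86228030586102), np.float64(-152.63413778628805), np.float64(119.5023147637357), np.float64(30.260298620840782)]
narrow [[470.  256.3  16. ]
 [510.3 246.   16. ]
 [505.1 218.6  16. ]
 [465.5 230.1  16. ]] [np.float64(41.52344984897417), np.float64(27.967033589593452), np.float64(41.21567654461085), np.float64(26.572580301753103)]
tab (array([613.7,  78.9, 137.7]), [np.float64(0.466052056607461), np.float64(0.4660520566072974)])
plate [array([594.8, 186.4,  12. ]), array([524. , -73.6,  12. ]), array([607.6, -98.9,  12. ])] [array([522. , -84.8,  12. ]), array([ 611.9, -101.5,   12. ])]
head [array([621.8, 173.2, 122. ]), array([604.1, 127.8, 122. ]), array([643.9, 118.1, 122. ]), array([653.8, 156.9, 122. ])]
headside [array([609.7, 152. , 122. ]), array([655.9, 153.3, 122. ])]
rail end (array([584.5, -76.7,  85.8]), [np.float64(2.46121115885383), np.float64(2.461211158853743)]) (array([553.9, -74.6,  83.7]), [np.float64(5.670047325385465), np.float64(5.670047325385556)])
catch (array([549.8,   1. , 101.2]), [np.float64(3.277406062946527), np.float64(3.2774060629467208)]) [550.6   0.6 105. ] [586.3 -40.8 105. ]
```

Sticks: scene (384,367) measures about 35 x 44 mm, matching 36 x 45, so it is the wide one, with its centre near (480,-243). Scene (252,240) measures about 27 x 41 mm at z 16, so it is the narrow one. The other two are red and not meant. The enlarged crop confirms the wide one: grey, U-shaped, legs visible. The tab triangulates at z 137.7 against 138 given, and the pusher is home. I'll go to a survey pose over the stapler.

Run:
```python
from h import *
st=manip.read_state();print(tomove(np.array([632,32,265])-st['eef_pos'],st), st['clock'])
```

```text
[-576.92728353 -289.89299312  -59.76188106] 0.15
```

Emit:
{"name": "send_rows", "arguments": {
  "commands": [
    [[-0.036, -0.018, -0.008], -0.02],
    [[-0.072, -0.036, -0.015], -0.04],
    [[-0.108, -0.054, -0.022], -0.06],
    [[-0.144, -0.072, -0.03], -0.08],
    [[-0.18, -0.09, -0.037], -0.1],
    [[-0.216, -0.108, -0.045], -0.1],
    [[-0.252, -0.127, -0.052], -0.1],
    [[-0.288, -0.145, -0.06], -0.1]
  ]
}}

```text
clock: 0.82
eef_pos: [416.5, 270.4, 265.7]
eef_rot: [-3.141, -0.0, 2.869]
wrist_force: [0.8, 0.3, -0.6]
finger_gap: 94.5
```

Emit:
{"name": "send_rows", "arguments": {
  "commands": [
    [[-0.034, -0.021, 0], 0],
    [[-0.068, -0.043, 0], 0],
    [[-0.102, -0.064, 0], 0],
    [[-0.136, -0.086, 0], 0],
    [[-0.17, -0.107, 0], 0],
    [[-0.204, -0.129, 0], 0],
    [[-0.238, -0.15, 0], 0],
    [[-0.272, -0.172, 0], 0]
  ],
  "hand": 0.1
}}

```text
clock: 1.48
eef_pos: [632.3, 31.6, 265.2]
eef_rot: [3.142, -0.0, 2.869]
wrist_force: [0.6, -0.2, -0.3]
finger_gap: 44.7
```

Run:
```python
from h import *
st,_=snap('wrist','w1'); print(st['eef_pos'],st['eef_rot'],st['qd'],st['finger_gap'])
import json; json.dump({k:np.array(v).tolist() for k,v in st.items()},open('w1.json','w'))
```

```text
[632.29125042  31.63291897 265.15839388] [ 3.14159140e+00 -3.73769935e-04  2.86871294e+00] [-0.58949144  0.71406664 -1.0035139   0.00103031  0.2801947  -0.58959556] 44.712248929280584
```

View pics/w1.png

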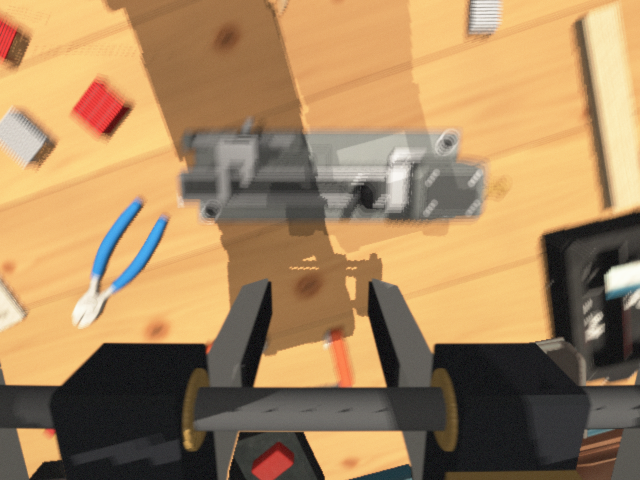

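The stapler lies across the picture at rows 130–220, blurred because the arm was still moving. I'll settle it, then retake.

Run:
```python
from h import *
for i in range(5): manip.camera('wrist')
st,im=snap('wrist','w2',(160,100,520,240),2.2); print(st['eef_pos'],st['eef_rot'],st['qd'],st['finger_gap'],im.shape)
import json; json.dump({k:np.array(v).tolist() for k,v in st.items()},open('w2.json','w'))
```

```text
[630.84151329  34.24038293 265.48636605] [ 3.14146290e+00 -2.48673120e-04  2.86960051e+00] [ 0.01296116 -0.01348148  0.00276994 -0.00204928 -0.00024632 -0.00149833] 42.33837983802832 (308, 792, 3)
```

View pics/w2.png

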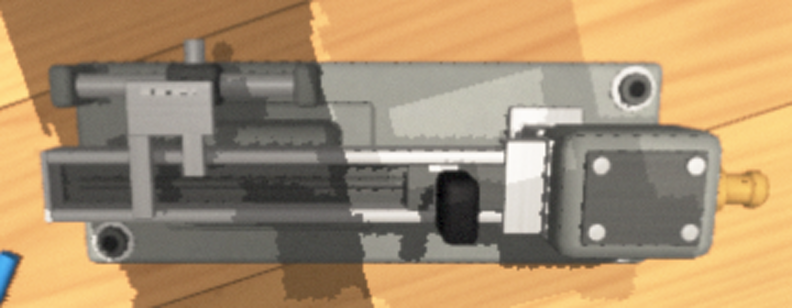

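View pics/w2_raw.png

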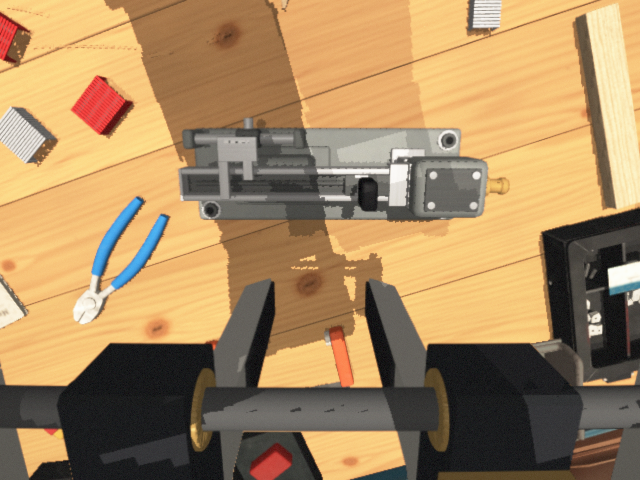

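The wrist picture is sharp: the rail runs from raw (180,185) to the saddle at (400,180), the tab is at (368,194), and the catch is at (237,160) with its stop bar at column ~225 and tooth at ~248.

```bash
cat >> h.py <<'E'
import json
def load(f): return {k:np.array(v) for k,v in json.load(open(f)).items()}
E
python3 - <<'E'
from h import *
np.set_printoptions(precision=2,suppress=True)
st=load('w2.json')
c=lambda x,y:(160+x/2.2,100+y/2.2)
W=lambda x,y,z:onz('wrist',c(x,y),z,st)
# plate long edges (z=12)
top=[W(90,63,12),W(655,63,12)]; bot=[W(95,262,12),W(540,262,12)]
rt=[W(50,150,86),W(500,151,86)]; rb=[W(50,220,86),W(415,219,86)]
for n,(a,b) in dict(top=top,bot=bot,rt=rt,rb=rb).items():
    d=(a-b)[:2]; print(n,a,b,np.degrees(np.arctan2(d[1],d[0])))
import math
th=np.radians(-105.5)
for th in [st['eef_rot'][2]+np.pi/2]:
    th=th-2*np.pi if th>np.pi else th
    d=np.array([np.cos(th),np.sin(th)]);y=np.array([-d[1],d[0]]);print('th',np.degrees(th))
    f=lambda p:np.array([p[:2]@d,p[:2]@y])
    print('plate y',[f(p)[1] for p in top+bot],'rail y',[f(p)[1] for p in rt+rb])
    print('plate x',f(W(88,240,12)),f(W(660,90,12)),'rail end',f(W(43,185,86)))
    print('saddle x',f(W(505,185,92)),f(W(545,185,92)),'y',f(W(525,140,92)),f(W(525,233,92)))
    print('head back',f(W(556,190,122)),'front',f(W(716,190,122)),'y',f(W(640,128,122)),f(W(640,255,122)))
    print('tab',f(W(458,207,153)), 'xs',f(W(437,207,153)),f(W(480,207,153)))
    print('stop',f(W(132,190,105)),f(W(154,190,105)),'tooth',f(W(183,165,105)),f(W(207,165,105)))
E
```

```text
top [525.46 -60.69  12.  ] [595.38 190.59  12.  ] -105.55006142995627
bot [614.68 -90.14  12.  ] [672.98 118.81  12.  ] -105.58785751936585
rt [557.85 -67.16  86.  ] [605.66 102.37  86.  ] -105.74631351847142
rb [583.9  -76.86  86.  ] [622.74  63.59  86.  ] -105.46125220288147
th -105.58400192554076
plate y [np.float64(522.4488658840979), np.float64(522.2943626427651), np.float64(616.301688184905), np.float64(616.3162862410617)] rail y [np.float64(555.3905491017082), np.float64(555.8895563833269), np.float64(583.079647409593), np.float64(582.7674445560524)]
plate x [-75.7 605.4] [-346.89  534.45] rail end [-81.23 569.09]
saddle x [-262.83  568.41] [-278.4   568.38] y [-269.77  551.13] [-271.55  587.29]
head back [-275.97  566.25] front [-333.3   566.11] y [-304.23  544.44] [-307.95  589.81]
tab [-237.53  567.58] xs [-230.75  567.59] [-244.64  567.57]
stop [-121.02  568.57] [-129.28  568.58] tooth [-140.59  559.29] [-149.52  559.3 ]
```

Emit:
{"name": "send_rows", "arguments": {
  "commands": [
    [[0.01, 0.012, 0.02], 0],
    [[0.02, 0.024, 0.04], 0],
    [[0.03, 0.0357, 0.065], 0],
    [[0.03, 0.0357, 0.09], 0],
    [[0.03, 0.0357, 0.11], 0],
    [[0.03, 0.0357, 0.125], 0],
    [[0.03, 0.0357, 0.134], 0],
    [[0.03, 0.0357, 0.1385], 0]
  ]
}}

```text
clock: 2.5
eef_pos: [611.4, 76.6, 126.3]
eef_rot: [-3.141, -0.001, 2.87]
wrist_force: [1.5, -0.1, 0.1]
finger_gap: 42.6
```

Run:
```python
from h import *
st,_=snap('wrist','w3');print(st['clock'],st['eef_pos'],st['wrist_force'],st['finger_gap'])
```

```text
2.5 [611.40294668  76.6262798  126.30804471] [ 1.52948885 -0.05525933  0.10332139] 42.62248300824009
```

View pics/w3.png

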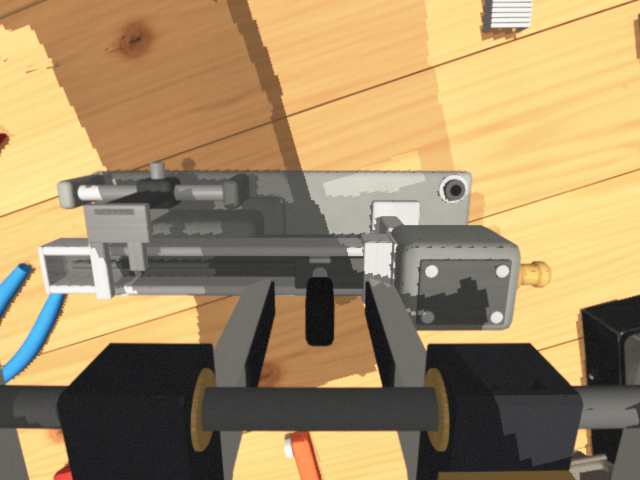

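Run:
```python
from h import *
st=manip.read_state(); Rm=R.from_euler('xyz',st['eef_rot']).as_matrix()
for x in(-11,0,11): print(x,proj('wrist',st['eef_pos']+Rm@np.array([x,0,-26]),st))
```

```text
-11 [318.50283403 346.68583671]
0 [318.49007013 322.42025937]
11 [318.47705857 297.25059716]
```

The tab is centred between the fingers (column 320, top face rows ~297–346, expected 297–347). Closing.

Emit:
{"name": "send_rows", "arguments": {
  "commands": [
    [[0, 0, 0], 0],
    [[0, 0, 0], 0],
    [[0, 0, 0], 0],
    [[0, 0, 0], 0],
    [[0, 0, 0], 0],
    [[0, 0, 0], 0],
    [[0, 0, 0], 0],
    [[0, 0, 0], 0]
  ],
  "hand": 1,
  "force": 20
}}

```text
clock: 3.22
eef_pos: [612.3, 76.1, 127.4]
eef_rot: [3.141, 0.001, 2.869]
wrist_force: [1.2, 2.6, 4.1]
finger_gap: 11.9
```

Emit:
{"name": "send_rows", "arguments": {
  "commands": [
    [[0, -0.005, 0], 0],
    [[0, -0.013, 0], 0],
    [[0, -0.023, 0], 0],
    [[0, -0.034, 0], 0],
    [[0, -0.045, 0], 0],
    [[0, -0.056, 0], 0],
    [[0, -0.067, 0], 0],
    [[0, -0.078, 0], 0]
  ]
}}

```text
clock: 3.88
eef_pos: [591.4, 1.4, 127.4]
eef_rot: [3.139, 0.001, 2.869]
wrist_force: [4.0, 9.1, 2.8]
finger_gap: 12.0
```

Emit:
{"name": "send_rows", "arguments": {
  "commands": [
    [[0, -0.006, 0], 0],
    [[0, -0.01, 0], 0],
    [[0, -0.013, 0], 0],
    [[0, -0.015, 0], 0],
    [[0, -0.017, 0], 0],
    [[0, -0.018, 0], 0],
    [[0, -0.018, 0], 0],
    [[0, -0.018, 0], 0]
  ]
}}

```text
clock: 4.55
eef_pos: [586.7, -15.5, 127.4]
eef_rot: [3.139, 0.001, 2.869]
wrist_force: [2.4, 9.8, 3.8]
finger_gap: 11.9
```

Run:
```python
from h import *
st,_=snap('wrist','w4');print(st['clock'],st['eef_pos'],st['wrist_force'],st['finger_gap'])
d=np.array([-.2687,-.9632,0]);print(st['eef_pos']@d+238.2, st['wrist_force']@d)
```

```text
4.55 [586.69324159 -15.50021238 127.40334948] [2.40870136 9.83084444 3.79466969] 11.910482053654324
95.48533054977639 -10.116287424979118
```

View pics/w4.png

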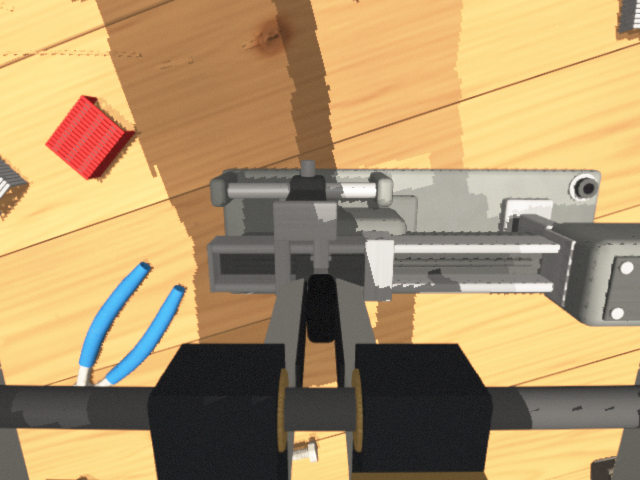

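The pusher follows: saddle at (378,265), spring reading about 10 N as expected. Now I feel for the stop in small steps.

Emit:
{"name": "send_rows", "arguments": {
  "commands": [
    [[0, -0.001, 0], 0],
    [[0, -0.002, 0], 0],
    [[0, -0.003, 0], 0],
    [[0, -0.004, 0], 0],
    [[0, -0.005, 0], 0],
    [[0, -0.006, 0], 0],
    [[0, -0.0065, 0], 0],
    [[0, -0.0065, 0], 0]
  ]
}}

```text
clock: 5.27
eef_pos: [585.0, -21.7, 127.4]
eef_rot: [3.139, 0.001, 2.869]
wrist_force: [4.2, 9.5, 2.9]
finger_gap: 11.9
```

Emit:
{"name": "send_rows", "arguments": {
  "commands": [
    [[0, -0.0003, 0], 0],
    [[0, -0.0006, 0], 0],
    [[0, -0.0009, 0], 0],
    [[0, -0.0012, 0], 0],
    [[0, -0.0015, 0], 0],
    [[0, -0.0015, 0], 0],
    [[0, -0.0015, 0], 0],
    [[0, -0.0015, 0], 0]
  ]
}}

```text
clock: 5.93
eef_pos: [584.6, -23.0, 127.4]
eef_rot: [3.139, 0.001, 2.869]
wrist_force: [3.7, 10.6, 3.6]
finger_gap: 11.8
```

Emit:
{"name": "send_rows", "arguments": {
  "commands": [
    [[0, -0.0003, 0], 0],
    [[0, -0.0006, 0], 0],
    [[0, -0.0009, 0], 0],
    [[0, -0.0012, 0], 0],
    [[0, -0.0015, 0], 0],
    [[0, -0.0015, 0], 0],
    [[0, -0.0015, 0], 0],
    [[0, -0.0015, 0], 0]
  ]
}}

```text
clock: 6.6
eef_pos: [584.2, -24.4, 127.4]
eef_rot: [3.139, 0.001, 2.869]
wrist_force: [3.9, 10.3, 3.7]
finger_gap: 11.7
```

Emit:
{"name": "send_rows", "arguments": {
  "commands": [
    [[0, -0.0003, 0], 0],
    [[0, -0.0006, 0], 0],
    [[0, -0.0009, 0], 0],
    [[0, -0.0012, 0], 0],
    [[0, -0.0015, 0], 0],
    [[0, -0.0015, 0], 0],
    [[0, -0.0015, 0], 0],
    [[0, -0.0015, 0], 0]
  ]
}}

```text
clock: 7.27
eef_pos: [583.8, -25.9, 127.4]
eef_rot: [3.139, 0.001, 2.869]
wrist_force: [3.3, 11.1, 3.5]
finger_gap: 11.8
```

Emit:
{"name": "send_rows", "arguments": {
  "commands": [
    [[0, -0.0002, 0], 0],
    [[0, -0.0004, 0], 0],
    [[0, -0.0006, 0], 0],
    [[0, -0.0008, 0], 0],
    [[0, -0.001, 0], 0],
    [[0, -0.001, 0], 0],
    [[0, -0.001, 0], 0],
    [[0, -0.001, 0], 0]
  ]
}}

```text
clock: 7.93
eef_pos: [583.5, -26.8, 127.4]
eef_rot: [3.139, 0.001, 2.869]
wrist_force: [2.8, 11.7, 2.7]
finger_gap: 11.8
```

Emit:
{"name": "send_rows", "arguments": {
  "commands": [
    [[0, -0.0002, 0], 0],
    [[0, -0.0004, 0], 0],
    [[0, -0.0006, 0], 0],
    [[0, -0.0008, 0], 0],
    [[0, -0.001, 0], 0],
    [[0, -0.001, 0], 0],
    [[0, -0.001, 0], 0],
    [[0, -0.001, 0], 0]
  ]
}}

```text
clock: 8.6
eef_pos: [583.4, -27.1, 127.4]
eef_rot: [3.138, 0.001, 2.869]
wrist_force: [5.2, 15.6, 2.4]
finger_gap: 11.8
```

Run:
```python
from h import *
st,im=snap('wrist','w5',(180,150,480,360),2.6);print(st['clock'],st['eef_pos'],st['wrist_force'],st['finger_gap'])
snap('side','s5',(300,190,390,320),4.5)
d=np.array([-.2687,-.9632,0]);print(st['eef_pos']@d+237.8, st['wrist_force']@d)
```

```text
8.6 [583.43180793 -27.1155578  127.40639946] [ 5.23835396 15.63224525  2.35011111] 11.802894765619774
107.14957848125934 -16.464524333244356
```

View pics/w5.png

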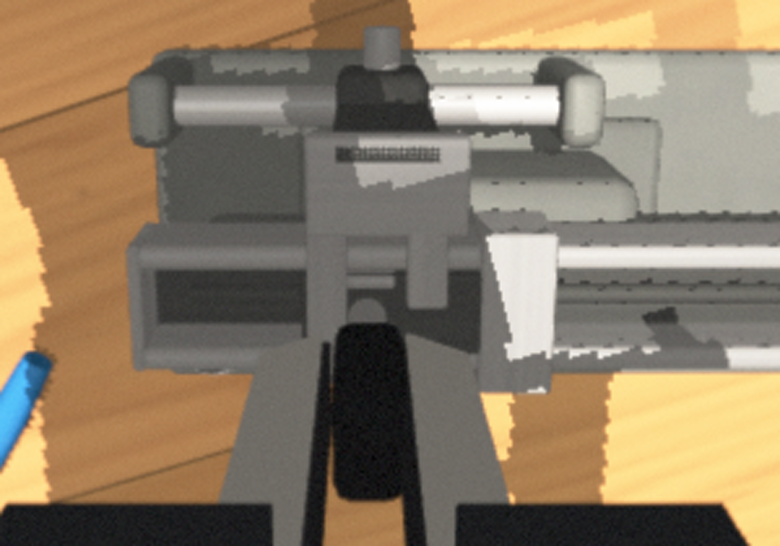

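Force rose from 11.7 to 16.5 N while the travel stalled at about 107 mm, so this is the stop. It was met gently, and sight predicted ~105.5. Next I back off about 1.8 mm into mid-pocket and lean along the arc.

Emit:
{"name": "send_rows", "arguments": {
  "commands": [
    [[0, 0.0013, 0], 0],
    [[0, 0.0026, 0], 0],
    [[0.002, 0.0026, 0], 0],
    [[0.004, 0.0026, 0.0001], 0],
    [[0.006, 0.0026, 0.0003], 0],
    [[0.008, 0.0026, 0.0005], 0],
    [[0.01, 0.0026, 0.0008], 0],
    [[0.012, 0.0026, 0.0011], 0]
  ]
}}

```text
clock: 9.37
eef_pos: [572.7, -22.2, 126.3]
eef_rot: [3.139, 0.002, 2.869]
wrist_force: [6.4, 11.2, 1.9]
finger_gap: 12.2
```

Emit:
{"name": "send_rows", "arguments": {
  "commands": [
    [[0.002, 0, 0.0004], 0],
    [[0.004, 0, 0.0009], 0],
    [[0.006, 0, 0.0014], 0],
    [[0.008, 0, 0.002], 0],
    [[0.01, 0, 0.0027], 0],
    [[0.0115, 0, 0.0032], 0],
    [[0.0115, 0, 0.0032], 0],
    [[0.0115, 0, 0.0032], 0]
  ]
}}

```text
clock: 10.03
eef_pos: [561.5, -19.1, 123.3]
eef_rot: [3.139, 0.002, 2.869]
wrist_force: [3.6, 11.3, 3.9]
finger_gap: 12.1
```

Run:
```python
from h import *
st,im=snap('wrist','w6',(180,150,480,360),2.6);print(st['clock'],st['eef_pos'],st['wrist_force'],st['finger_gap'])
d=np.array([-.2687,-.9632,0]);y=np.array([.9632,-.2687,0]);F=st['wrist_force'];print(st['eef_pos']@d+237.8,st['eef_pos']@y, F@d,F@y)
```

```text
10.0333 [561.47139861 -19.05683662 123.25953591] [ 3.60287826 11.29196131  3.87458979] 12.094265608509797
105.28818022490475 545.9298231438889 -11.844510522594229 0.43614233546988457
```

View pics/w6.png

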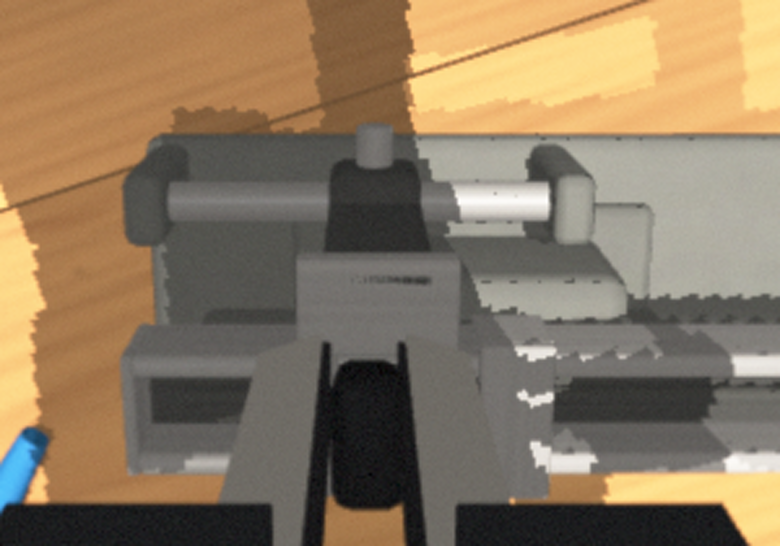

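Tab shifted 23.4 mm sideways, i.e. fully leaned. Now easing forward onto the tooth.

Emit:
{"name": "send_rows", "arguments": {
  "commands": [
    [[0, 0.0004, 0], 0],
    [[0, 0.0008, 0], 0],
    [[0, 0.0012, 0], 0],
    [[0, 0.0016, 0], 0],
    [[0, 0.002, 0], 0],
    [[0, 0.0024, 0], 0],
    [[0, 0.0026, 0], 0],
    [[0, 0.0026, 0], 0]
  ]
}}

```text
clock: 10.75
eef_pos: [562.2, -16.6, 123.2]
eef_rot: [3.139, 0.002, 2.869]
wrist_force: [3.9, 10.6, 4.5]
finger_gap: 11.7
```

Emit:
{"name": "send_rows", "arguments": {
  "commands": [
    [[0, 0.0002, 0], 0],
    [[0, 0.0004, 0], 0],
    [[0, 0.0006, 0], 0],
    [[0, 0.0008, 0], 0],
    [[0, 0.001, 0], 0],
    [[0, 0.001, 0], 0],
    [[0, 0.001, 0], 0],
    [[0, 0.001, 0], 0]
  ]
}}

```text
clock: 11.42
eef_pos: [562.3, -16.3, 123.2]
eef_rot: [3.14, 0.001, 2.869]
wrist_force: [2.4, 5.9, 6.1]
finger_gap: 11.7
```

The tooth is taking the load (11.3 down to 6.3 N, motion stalled). Easing a little more before opening.

Emit:
{"name": "send_rows", "arguments": {
  "commands": [
    [[0, 0.0002, 0], 0],
    [[0, 0.0004, 0], 0],
    [[0, 0.0006, 0], 0],
    [[0, 0.0008, 0], 0],
    [[0, 0.0009, 0], 0],
    [[0, 0.0009, 0], 0],
    [[0, 0.0009, 0], 0],
    [[0, 0.0009, 0], 0]
  ]
}}

```text
clock: 12.08
eef_pos: [562.3, -16.1, 123.2]
eef_rot: [3.141, 0.001, 2.869]
wrist_force: [1.4, 1.1, 5.3]
finger_gap: 11.6
```

Emit:
{"name": "send_rows", "arguments": {
  "commands": [
    [[0, 0, 0], 0],
    [[0, 0, 0], 0],
    [[0, 0, 0], 0],
    [[0, 0, 0], 0],
    [[0, 0, -0.001], 0],
    [[0, 0, -0.005], 0],
    [[0, 0, -0.012], 0],
    [[0, 0, -0.022], 0]
  ],
  "hand": 0.1
}}

```text
clock: 12.75
eef_pos: [561.8, -16.0, 145.0]
eef_rot: [-3.141, -0.001, 2.869]
wrist_force: [0.3, 0.2, 0.3]
finger_gap: 42.0
```

Run:
```python
from h import *
st,im=snap('wrist','w7',(100,120,500,360),2);print(st['clock'],st['eef_pos'],st['wrist_force'],st['finger_gap'])
```

```text
12.75 [561.75498399 -16.00640539 145.00237021] [0.34626744 0.20573956 0.31642726] 41.963921278541456
```

View pics/w7.png

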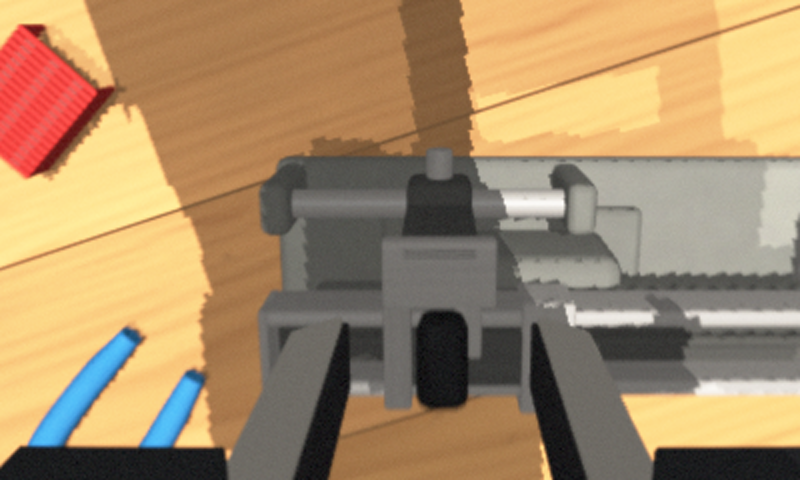

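The pusher stays parked: the rod sits between the stop and the tooth, with no contact force. Now to the stick: rise, traverse and turn.

Run:
```python
from h import *
st=manip.read_state();print(st['joints'])
```

```text
[-9.35235088e-02  3.79522321e-01  1.55383065e+00 -3.36381297e-05
  1.20556344e+00 -1.39158834e+00]
```

Emit:
{"name": "send_rows", "arguments": {
  "commands": [
    [[0, 0, -0.025], 0],
    [[0, -0.01, -0.05], -0.1],
    [[0, -0.04, -0.055], -0.2],
    [[0, -0.075, -0.055], -0.3],
    [[0, -0.11, -0.055], -0.42],
    [[0, -0.15, -0.055], -0.54],
    [[0, -0.19, -0.055], -0.66],
    [[0, -0.223, -0.055], -0.77]
  ],
  "hand": -0.4
}}

```text
clock: 13.47
eef_pos: [502.3, -230.4, 200.6]
eef_rot: [-3.139, -0.002, -2.651]
wrist_force: [2.7, -3.2, 0.1]
finger_gap: 65.9
```

Run:
```python
from h import *
for i in range(6): manip.camera('wrist')
st,im=snap('wrist','w8');print(st['clock'],st['eef_pos'],st['eef_rot'],st['joints'],st['finger_gap'],abs(st['qd']).max())
json.dump({k:np.array(v).tolist() for k,v in st.items()},open('w8.json','w'))
```

```text
13.7667 [ 503.48548939 -227.50941119  199.98281872] [-3.13970246e+00 -2.13214325e-03 -2.64608036e+00] [-0.48931449  0.3097304   1.52113503 -0.00292024  1.31033251 -2.55487364] 65.69922731260712 0.012379841516859426
```

View pics/w8.png

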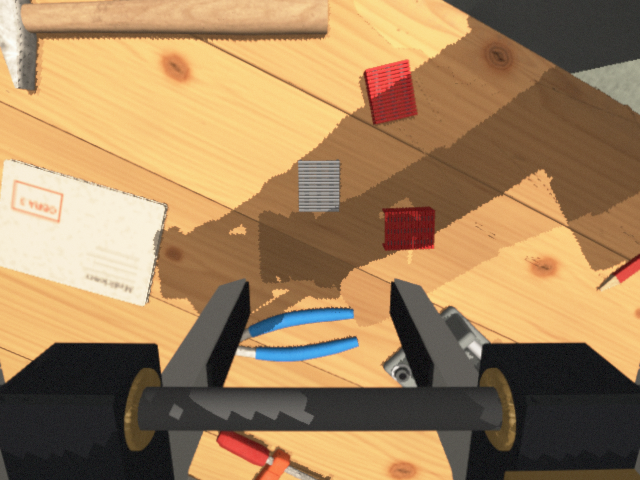

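Note: joint 6 ended at −2.555, right at its limit (listed as −2.55), so that turn was the wrong way round. I'll turn back half a turn. First I measure the stick from this picture: grey, at columns 299–340 and rows 160–212, with the red ones beside it at (390,92) and (408,229).

Run:
```python
from h import *
np.set_printoptions(precision=2,suppress=True)
st=load('w8.json'); im=cv2.imread('pics/w8_raw.png')
b=(280,140,360,230); c=im[b[1]:b[3],b[0]:b[2]]
hsv=cv2.cvtColor(c,cv2.COLOR_BGR2HSV); m=((hsv[...,1]<50)).astype(np.uint8)*255
m=cv2.morphologyEx(m,cv2.MORPH_CLOSE,np.ones((3,3)))
cs,_=cv2.findContours(m,cv2.RETR_EXTERNAL,cv2.CHAIN_APPROX_NONE); k=max(cs,key=cv2.contourArea)
r=cv2.minAreaRect(k.astype(np.float32)); print(r)
P=cv2.boxPoints(r)+np.array(b[:2])
X=np.array([onz('wrist',p,20,st) for p in P]);print(X,X.mean(0))
for i in range(4):
    v=X[(i+1)%4]-X[i];print(np.linalg.norm(v),np.degrees(np.arctan2(v[1],v[0])))
cv2.imwrite('pics/c8.png',cv2.resize(np.hstack([c,cv2.cvtColor(m,cv2.COLOR_GRAY2BGR)]),None,fx=5,fy=5))
print(manip.read_state()['joints'])
```

```text
((38.5, 45.5), (51.0, 41.0), 90.0)
[[ 468.55 -267.67   20.  ]
 [ 451.84 -236.78   20.  ]
 [ 490.66 -215.18   20.  ]
 [ 507.91 -247.05   20.  ]] [ 479.74 -241.67   20.  ]
35.122432302260066 118.4084574637409
44.424952561466746 29.091554751247514
36.246297426978906 -61.5824827596088
44.43150047369604 -152.35784282843187
[-0.49  0.31  1.52 -0.    1.31 -2.55]
```

View pics/c8.png

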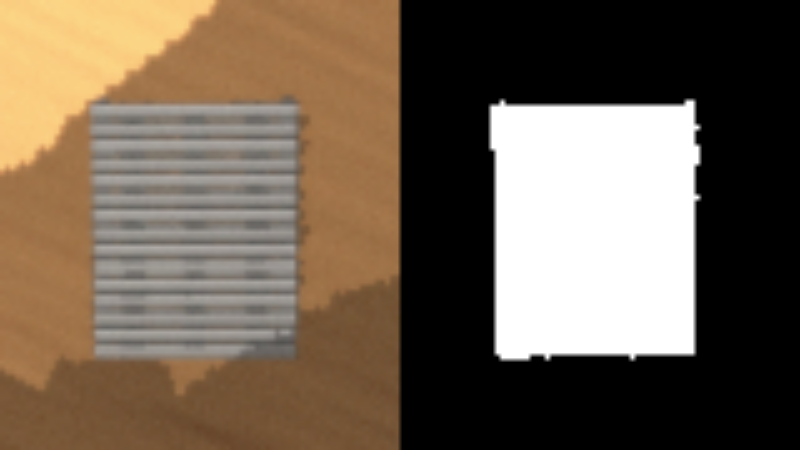

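The wide stick measures 35.6 × 44.4 mm, centre (479.8,-241.8), long axis at 28.4°. Turning the wrist back by half a turn in hover.

Emit:
{"name": "send_rows", "arguments": {
  "commands": [
    [[0, 0, 0], 0.1],
    [[0, 0, 0], 0.22],
    [[0, 0, 0], 0.34],
    [[0, 0, 0], 0.46],
    [[0, 0, 0], 0.58],
    [[0, 0, 0], 0.7],
    [[0, 0, 0], 0.82],
    [[0, 0, 0], 0.94]
  ]
}}

```text
clock: 14.48
eef_pos: [503.6, -227.2, 199.8]
eef_rot: [-3.139, 0.0, 2.692]
wrist_force: [0.3, 0.7, -0.3]
finger_gap: 65.7
```

Emit:
{"name": "send_rows", "arguments": {
  "commands": [
    [[0, 0, 0], 0.12],
    [[0, 0, 0], 0.24],
    [[0, 0, 0], 0.36],
    [[0, 0, 0], 0.48],
    [[0, 0, 0], 0.6],
    [[0, 0, 0], 0.72],
    [[0, 0, 0], 0.84],
    [[0, 0, 0], 0.96]
  ]
}}

```text
clock: 15.15
eef_pos: [503.6, -227.2, 199.8]
eef_rot: [-3.14, 0.002, 1.732]
wrist_force: [0.3, 0.3, -0.2]
finger_gap: 65.8
```

Emit:
{"name": "send_rows", "arguments": {
  "commands": [
    [[0, 0, 0], 0.12],
    [[0, 0, 0], 0.24],
    [[0, 0, 0], 0.36],
    [[0, 0, 0], 0.48],
    [[0, 0, 0], 0.6],
    [[0, 0, 0], 0.72],
    [[0, 0, 0], 0.84],
    [[0, 0, 0], 0.96]
  ]
}}

```text
clock: 15.82
eef_pos: [503.6, -227.2, 199.8]
eef_rot: [3.141, 0.003, 0.772]
wrist_force: [-0.7, 0.1, 0.2]
finger_gap: 66.1
```

Emit:
{"name": "send_rows", "arguments": {
  "commands": [
    [[0, 0, 0], 0.12],
    [[0, 0, 0], 0.24],
    [[0, 0, 0], 0.284],
    [[0, 0, 0], 0.284],
    [[0, 0, 0], 0.284],
    [[0, 0, 0], 0.284],
    [[0, 0, 0], 0.284],
    [[0, 0, 0], 0.284]
  ]
}}

```text
clock: 16.48
eef_pos: [503.2, -228.2, 199.7]
eef_rot: [3.14, 0.003, 0.492]
wrist_force: [-1.0, 0.5, -0.1]
finger_gap: 65.7
```

Run:
```python
from h import *
st=manip.read_state();print(st['clock'],st['eef_pos'],st['eef_rot'],st['joints'],st['wrist_force'],st['finger_gap'],abs(st['qd']).max())
print(tomove(np.array([479.8,-241.9,3.5])-st['eef_pos'],st))
```

```text
16.4833 [ 503.19942365 -228.21165724  199.66291676] [3.13991448e+00 2.50412124e-03 4.91953320e-01] [-0.4905879   0.31029562  1.521155   -0.00311983  1.31013671  0.58905704] [-1.03082987  0.47293471 -0.05388665] 65.71397505056231 0.006581539942578057
[-26.59889787   0.68307587 196.23156144]
```

Emit:
{"name": "send_rows", "arguments": {
  "commands": [
    [[-0.008, 0, 0.02], 0],
    [[-0.016, 0, 0.045], 0],
    [[-0.024, 0.0005, 0.07], 0],
    [[-0.0266, 0.0007, 0.095], 0],
    [[-0.0266, 0.0007, 0.12], 0],
    [[-0.0266, 0.0007, 0.14], 0],
    [[-0.0266, 0.0007, 0.152], 0],
    [[-0.0266, 0.0007, 0.155], 0]
  ]
}}

```text
clock: 17.15
eef_pos: [479.0, -241.5, 42.9]
eef_rot: [-3.141, 0.004, 0.491]
wrist_force: [-0.3, 0.1, 0.2]
finger_gap: 66.3
```

Run:
```python
from h import *
for i in range(2): manip.camera('wrist')
st,im=snap('wrist','w9');print(st['clock'],st['eef_pos'],st['eef_rot'],st['finger_gap'],abs(st['qd']).max())
for p in[(457,-235+0),(479.8,-241.9)]: pass
print(tomove(np.array([479.8,-241.9,3.5])-st['eef_pos'],st))
Rm=R.from_euler('xyz',[np.pi,0,np.radians(28.4)]).as_matrix()
for x in(-22.5,22.5):
  for y in(-18,18): print(x,y,proj('wrist',np.array([479.8,-241.9,20])+Rm@np.array([x,y,0]),st))
```

```text
17.25 [ 479.93733652 -241.98659194   44.8797438 ] [3.14008587e+00 2.63492275e-03 4.90924275e-01] 65.7420845469587 0.02450953249431789
[ 2.87388537e-02 -2.03461664e-01  4.13795521e+01]
-22.5 -18 [286.06754385 319.71162616]
-22.5 18 [352.75264139 319.4161677 ]
22.5 -18 [283.73533694 239.27571189]
22.5 18 [354.27176665 238.95579553]
```

View pics/w9.png

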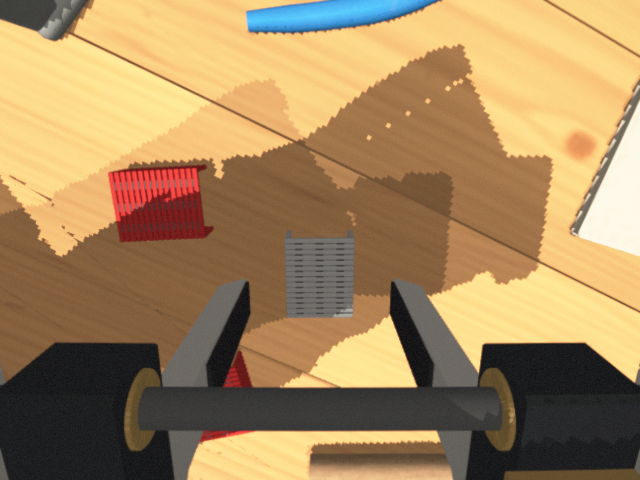

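The stick is centred exactly as predicted (columns 286–354, rows 238–319) and the fingers are clear of the reds. Descending and gripping.

Emit:
{"name": "send_rows", "arguments": {
  "commands": [
    [[0, 0, 0.008], 0],
    [[0, 0, 0.018], 0],
    [[0, 0, 0.028], 0],
    [[0, 0, 0.036], 0],
    [[0, 0, 0.0405], 0],
    [[0, 0, 0.0412], 0],
    [[0, 0, 0.0412], 0],
    [[0, 0, 0.0412], 0]
  ]
}}

```text
clock: 17.97
eef_pos: [479.9, -242.2, 3.8]
eef_rot: [3.14, 0.002, 0.491]
wrist_force: [-0.6, 0.2, -0.3]
finger_gap: 65.6
```

Emit:
{"name": "send_rows", "arguments": {
  "commands": [
    [[0, 0, 0], 0],
    [[0, 0, 0], 0],
    [[0, 0, 0], 0],
    [[0, 0, 0], 0],
    [[0, 0, 0], 0],
    [[0, 0, 0], 0],
    [[0, 0, 0], 0],
    [[0, 0, 0], 0]
  ],
  "hand": 1,
  "force": 20
}}

```text
clock: 18.63
eef_pos: [479.8, -242.1, 3.6]
eef_rot: [3.14, 0.002, 0.491]
wrist_force: [-0.3, -0.5, 1.5]
finger_gap: 35.6
```

Gripped at 35.6 mm, matching the stick's 36 mm width. Lifting and carrying.

Emit:
{"name": "send_rows", "arguments": {
  "commands": [
    [[0, 0, -0.006], 0],
    [[0, 0, -0.02], 0],
    [[0, 0, -0.045], 0],
    [[0, 0, -0.075], 0],
    [[0, 0, -0.11], 0],
    [[0, 0, -0.145], 0],
    [[0, 0, -0.175], 0],
    [[0, 0, -0.1965], 0]
  ]
}}

```text
clock: 19.3
eef_pos: [480.3, -241.6, 203.4]
eef_rot: [3.137, 0.001, 0.491]
wrist_force: [0.5, -0.1, -1.8]
finger_gap: 35.5
```

Run:
```python
from h import *
for i in range(2): manip.camera('wrist')
st=manip.read_state();print(st['clock'],st['eef_pos'],st['eef_rot'],st['wrist_force'],st['finger_gap'])
print(tomove(np.array([610.9,71.4,200])-st['eef_pos'],st))
```

```text
19.4 [ 481.05423649 -242.09207512  203.95926371] [ 3.13456151e+00 -7.43563402e-04  4.90712627e-01] [-0.93282404 -0.6337548  -2.0434801 ] 35.80977480026805
[ 262.25515493 -215.33263038    2.64031025]
```

Emit:
{"name": "send_rows", "arguments": {
  "commands": [
    [[0.013, -0.011, 0], -0.06],
    [[0.039, -0.032, 0], -0.16],
    [[0.068, -0.056, 0], -0.27],
    [[0.097, -0.08, 0], -0.38],
    [[0.126, -0.104, 0], -0.49],
    [[0.155, -0.128, 0], -0.6],
    [[0.184, -0.152, 0], -0.71],
    [[0.213, -0.176, 0], -0.808]
  ]
}}

```text
clock: 20.07
eef_pos: [584.8, 16.0, 197.7]
eef_rot: [-3.139, 0.003, 1.304]
wrist_force: [0.7, -0.6, -1.9]
finger_gap: 35.3
```

Run:
```python
from h import *
for i in range(6): manip.camera('wrist')
st=manip.read_state();print(st['clock'],st['eef_pos'],st['eef_rot'],st['joints'],st['wrist_force'],st['finger_gap'])
print(tomove(np.array([610.9,71.4,180])-st['eef_pos'],st))
```

```text
20.3667 [584.45937156  13.21832823 198.37240956] [-3.13969599  0.00348006  1.29689217] [-0.03866982  0.38434474  1.42491598 -0.00302589  1.33498851  0.23594848] [ 0.70526936  0.21900238 -2.2106427 ] 35.7941506565228
[63.22832234  9.75170846 18.13401861]
```

Emit:
{"name": "send_rows", "arguments": {
  "commands": [
    [[0.008, 0.001, 0.002], 0],
    [[0.02, 0.003, 0.006], 0],
    [[0.034, 0.005, 0.01], 0],
    [[0.048, 0.007, 0.014], 0],
    [[0.058, 0.009, 0.017], -0.002],
    [[0.062, 0.0096, 0.018], -0.002],
    [[0.0632, 0.0098, 0.018], -0.002],
    [[0.0632, 0.0098, 0.018], -0.002]
  ]
}}

```text
clock: 21.03
eef_pos: [611.4, 72.6, 180.8]
eef_rot: [-3.141, 0.003, 1.301]
wrist_force: [0.4, 0.2, -1.6]
finger_gap: 35.6
```

Run:
```python
from h import *
for i in range(4): manip.camera('wrist')
st,_=snap('wrist','w10');print(st['clock'],st['eef_pos'],st['eef_rot'],abs(st['qd']).max(),st['wrist_force'],st['finger_gap'])
json.dump({k:np.array(v).tolist() for k,v in st.items()},open('w10.json','w'))
```

```text
21.2333 [611.34409236  71.84631726 181.27596803] [-3.14129366e+00  2.89462633e-03  1.30009319e+00] 0.0025642317803381883 [ 0.38860524  0.59875991 -1.62824988] 36.04671263240204
```

View pics/w10.png

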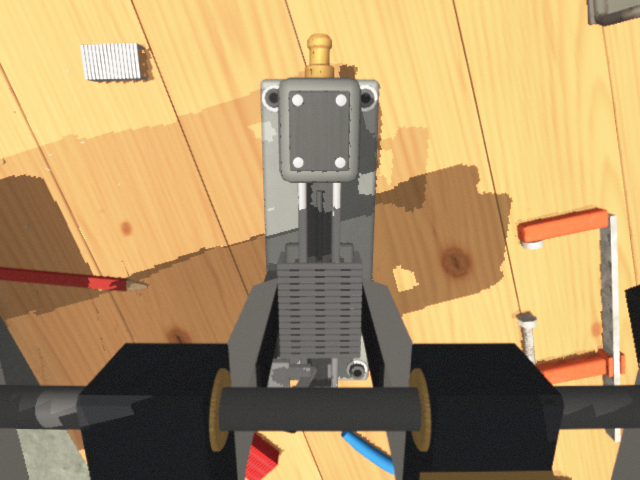

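Run:
```python
from h import *
np.set_printoptions(precision=2,suppress=True)
im=cv2.imread('pics/w10_raw.png')
cv2.imwrite('pics/c10.png',cv2.resize(im[170:370,240:400],None,fx=4,fy=3,interpolation=cv2.INTER_CUBIC)[:600])
cv2.imwrite('pics/c10.png',cv2.resize(im[170:320,250:390],None,fx=4,fy=4,interpolation=cv2.INTER_CUBIC))
st=load('w10.json');d=np.array([-.2687,-.9632,0]);y=np.array([.9632,-.2687,0])
f=lambda p:(p@d+278.2,p@y-569.3)
print('tcp',f(st['eef_pos']))
print('saddle front',f(onz('wrist',(318,243),92,st)))
for r in (195,215): print(f(onz('wrist',(299,r),86,st)),f(onz('wrist',(341,r),86,st)))
```

```text
tcp (np.float64(44.72946960107848), np.float64(0.24152431237439487))
saddle front (np.float64(42.70067770948421), np.float64(-0.35764589622669973))
(np.float64(11.112413785713102), np.float64(-13.090120509210692)) (np.float64(11.065173076467431), np.float64(14.957422083698475))
(np.float64(24.736585456077478), np.float64(-13.24561227237973)) (np.float64(24.68809159532404), np.float64(15.163508885230954))
```

View pics/c10.png

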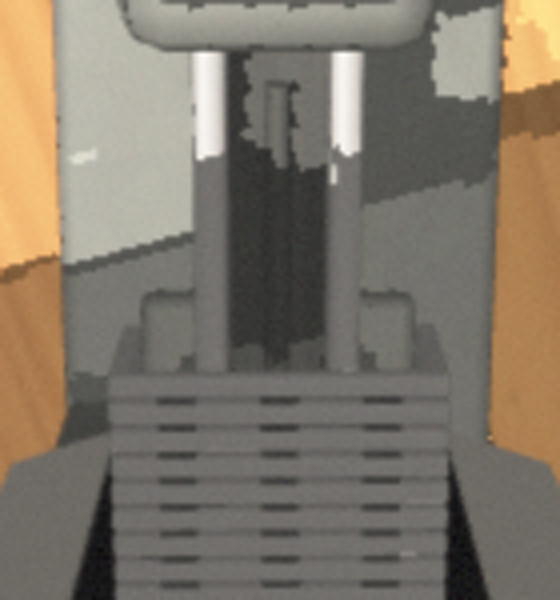

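The rail edges at columns 298 and 340 and the stick at 268–362 share a centreline to about 0.3 mm, and the rail is parallel. Descending to just above the rail.

Emit:
{"name": "send_rows", "arguments": {
  "commands": [
    [[0, -0.0003, 0.008], 0],
    [[0, -0.0003, 0.02], 0],
    [[0, -0.0003, 0.035], 0],
    [[0, -0.0003, 0.05], 0],
    [[0, -0.0003, 0.063], 0],
    [[0, -0.0003, 0.073], 0],
    [[0, -0.0003, 0.079], 0],
    [[0, -0.0003, 0.081], 0]
  ]
}}

```text
clock: 21.95
eef_pos: [610.5, 72.0, 98.5]
eef_rot: [-3.139, 0.004, 1.301]
wrist_force: [-0.4, 0.3, -2.0]
finger_gap: 35.9
```

Run:
```python
from h import *
for i in range(2): manip.camera('wrist')
st,_=snap('wrist','w11',(200,120,440,330),3);print(st['clock'],st['eef_pos'],st['eef_rot'],abs(st['qd']).max(),st['wrist_force'],st['finger_gap'])
st,_=snap('side','s11',(300,190,390,320),4.5)
d=np.array([-.2687,-.9632,0]);y=np.array([.9632,-.2687,0]);p=st['eef_pos'];print(p@d+278.2,p@y-569.3)
```

```text
22.05 [610.95307374  72.0905329   99.82383724] [-3.14071679e+00  3.02761717e-03  1.30052875e+00] 0.013506204080172954 [-0.10128409  0.4786496  -0.47004067] 36.03222115860155
44.492662603757736 0.013270794425352506
```

View pics/w11.png

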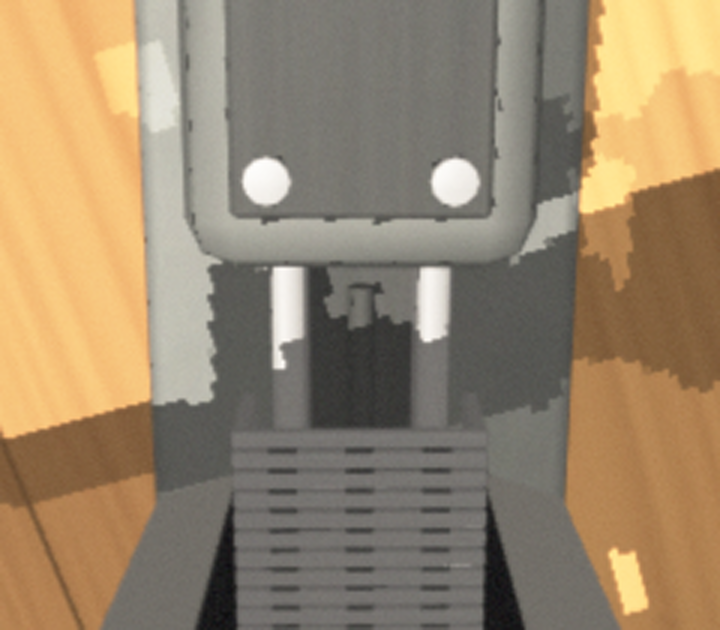

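View pics/s11.png

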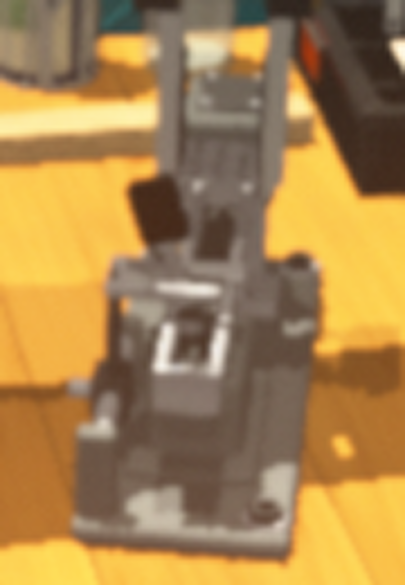

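The rail (columns 272–448 of the crop) and the stick (233–488) are concentric at 360, and the side view still shows the lever parked. Lowering slowly.

Emit:
{"name": "send_rows", "arguments": {
  "commands": [
    [[0, 0, 0.002], 0],
    [[0, 0, 0.005], 0],
    [[0, 0, 0.008], 0],
    [[0, 0, 0.011], 0],
    [[0, 0, 0.014], 0],
    [[0, 0, 0.016], 0],
    [[0, 0, 0.017], 0],
    [[0, 0, 0.017], 0]
  ]
}}

```text
clock: 22.82
eef_pos: [610.8, 72.1, 82.7]
eef_rot: [-3.141, 0.003, 1.301]
wrist_force: [0.3, -0.1, -1.0]
finger_gap: 35.9
```

Emit:
{"name": "send_rows", "arguments": {
  "commands": [
    [[0, 0, 0.0015], 0],
    [[0, 0, 0.003], 0],
    [[0, 0, 0.0045], 0],
    [[0, 0, 0.006], 0],
    [[0, 0, 0.007], 0],
    [[0, 0, 0.008], 0],
    [[0, 0, 0.008], 0],
    [[0, 0, 0.008], 0]
  ]
}}

```text
clock: 23.48
eef_pos: [610.9, 72.0, 74.9]
eef_rot: [-3.141, 0.003, 1.301]
wrist_force: [-0.0, 0.5, -1.2]
finger_gap: 35.5
```

Free descent to 74.9 with no side force, so it is straddling the rail. One last bit until the crown touches.

Emit:
{"name": "send_rows", "arguments": {
  "commands": [
    [[0, 0, 0.0003], 0],
    [[0, 0, 0.0006], 0],
    [[0, 0, 0.0009], 0],
    [[0, 0, 0.0012], 0],
    [[0, 0, 0.0014], 0],
    [[0, 0, 0.0014], 0],
    [[0, 0, 0.0014], 0],
    [[0, 0, 0.0014], 0]
  ]
}}

```text
clock: 24.15
eef_pos: [611.0, 72.1, 74.1]
eef_rot: [-3.141, 0.003, 1.301]
wrist_force: [-3.6, 0.8, 4.9]
finger_gap: 35.9
```

Crown contact (+5 N vertical) at TCP 74.1, as expected. Opening and rising.

Emit:
{"name": "send_rows", "arguments": {
  "commands": [
    [[0, 0, 0], 0],
    [[0, 0, 0], 0],
    [[0, 0, 0], 0],
    [[0, 0, 0], 0],
    [[0, 0, -0.003], 0],
    [[0, 0, -0.012], 0],
    [[0, 0, -0.03], 0],
    [[0, 0, -0.055], 0]
  ],
  "hand": -0.3
}}

```text
clock: 24.82
eef_pos: [610.3, 72.1, 128.4]
eef_rot: [-3.138, 0.004, 1.301]
wrist_force: [-0.7, -0.6, -0.3]
finger_gap: 60.8
```

Emit:
{"name": "send_rows", "arguments": {
  "commands": [
    [[0, 0, -0.025], 0],
    [[0, 0, -0.05], 0.12],
    [[0, 0, -0.06], 0.24],
    [[0, 0, -0.06], 0.36],
    [[0, 0, -0.06], 0.48],
    [[0, 0, -0.06], 0.6],
    [[0, 0, -0.06], 0.72],
    [[0, 0, -0.06], 0.84]
  ]
}}

```text
clock: 25.48
eef_pos: [611.1, 72.4, 189.5]
eef_rot: [3.139, 0.002, 0.455]
wrist_force: [-0.4, 0.2, -1.1]
finger_gap: 61.2
```

Run:
```python
from h import *
st=manip.read_state();print(st['clock'],st['eef_pos'],st['eef_rot'],st['joints'],st['finger_gap'])
snap('wrist','w12');snap('side','s12',(300,190,390,320),4.5)
```

```text
25.4833 [611.13334011  72.36789605 189.51282758] [3.13949119e+00 1.75371577e-03 4.54681673e-01] [ 0.05951051  0.45917165  1.34038575 -0.00268405  1.34284561  1.17623093] 61.22133409674297
```

View pics/w12.png

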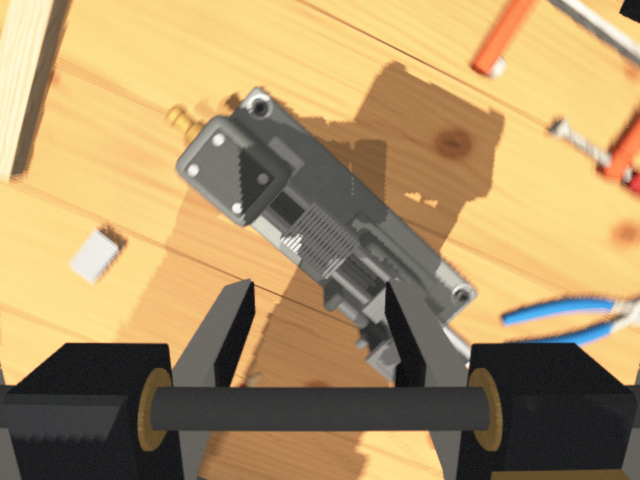

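View pics/s12.png

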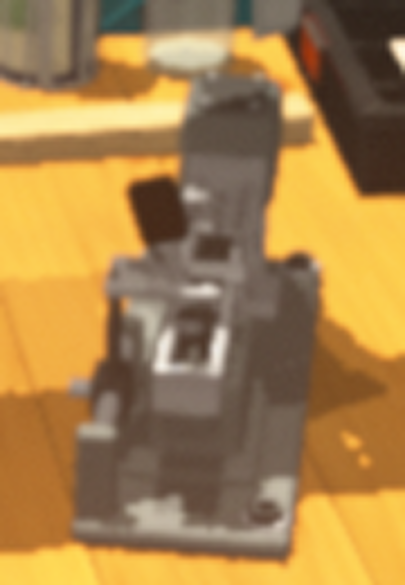

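The stick sits astride the rail between the nose and the pusher, and the lever is still parked (tab leaning at (158,210) in the side crop). Moving to hover over the tab, jaws along the rail.

Run:
```python
from h import *
st=manip.read_state();print(st['clock'],st['eef_pos'],st['eef_rot'])
print(tomove(np.array([562.2,-16.1,175])-st['eef_pos'],st), st['eef_rot'][2]+0.2722)
```

```text
25.5833 [611.16061826  72.36606397 189.40697984] [3.13952892e+00 1.75056094e-03 4.58192641e-01]
[-83.01615759  57.65428879  14.67134101] 0.7303926413335868
```

Emit:
{"name": "send_rows", "arguments": {
  "commands": [
    [[-0.01, 0.007, 0.001], 0.11],
    [[-0.024, 0.017, 0.003], 0.23],
    [[-0.04, 0.028, 0.006], 0.35],
    [[-0.056, 0.039, 0.009], 0.47],
    [[-0.07, 0.049, 0.012], 0.59],
    [[-0.08, 0.056, 0.0147], 0.7],
    [[-0.083, 0.0577, 0.0147], 0.7304],
    [[-0.083, 0.0577, 0.0147], 0.7304]
  ],
  "hand": 0.1
}}

```text
clock: 26.25
eef_pos: [562.1, -17.1, 174.7]
eef_rot: [3.139, 0.0, -0.268]
wrist_force: [-0.2, 0.3, 0.5]
finger_gap: 41.9
```

Run:
```python
from h import *
for i in range(4): manip.camera('wrist')
st,_=snap('wrist','w13');print(st['clock'],st['eef_pos'],st['eef_rot'],st['joints'],st['finger_gap'])
p=np.array([562.2,-16.1,123.2]);print(tomove(p-st['eef_pos'],st))
print(proj('wrist',[562.2,-16.1,149],st))
```

```text
26.45 [562.62118419 -15.86956921 174.45501315] [ 3.13875124e+00  2.49358922e-04 -2.66315636e-01] [-0.09194424  0.35518499  1.5216727  -0.00288867  1.26547469  1.74603672] 42.02589592832507
[-0.33291082  0.187516   51.25583748]
[320.93872332 280.31052052]
```

View pics/w13.png

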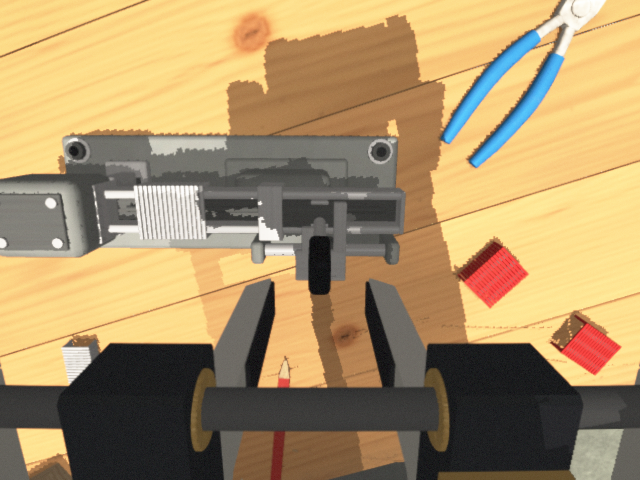

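The picture shows the stick astride the rail at (170,212), the saddle at (270,210), and the leaning tab at (320,265) midway between the fingers. Descending and gripping the tab.

Emit:
{"name": "send_rows", "arguments": {
  "commands": [
    [[0, 0, 0.008], 0.003],
    [[0, 0, 0.02], 0.006],
    [[0, 0, 0.032], 0.006],
    [[0, 0, 0.043], 0.006],
    [[0, 0, 0.049], 0.006],
    [[0, 0, 0.0512], 0.006],
    [[0, 0, 0.0512], 0.006],
    [[0, 0, 0.0512], 0.006]
  ]
}}

```text
clock: 27.17
eef_pos: [562.5, -16.4, 123.2]
eef_rot: [3.139, 0.0, -0.276]
wrist_force: [0.7, -0.5, -0.0]
finger_gap: 42.4
```

Emit:
{"name": "send_rows", "arguments": {
  "commands": [
    [[0, 0, 0], 0],
    [[0, 0, 0], 0],
    [[0, 0, 0], 0],
    [[0, 0, 0], 0],
    [[0, 0, 0], 0],
    [[0, 0, 0], 0],
    [[0, 0, 0], 0],
    [[0, 0, 0], 0]
  ],
  "hand": 1,
  "force": 20
}}

```text
clock: 27.83
eef_pos: [562.4, -16.2, 123.2]
eef_rot: [3.139, 0.0, -0.276]
wrist_force: [0.5, 2.6, 2.1]
finger_gap: 12.0
```

Gripped. Now back about 2.6 mm to mid-pocket, then return to upright.

Emit:
{"name": "send_rows", "arguments": {
  "commands": [
    [[0, 0.0005, 0], 0],
    [[0, 0.001, 0], 0],
    [[0, 0.0016, 0], 0],
    [[0, 0.0022, 0], 0],
    [[0, 0.0028, 0], 0],
    [[0, 0.003, 0], 0],
    [[0, 0.003, 0], 0],
    [[0, 0.003, 0], 0]
  ]
}}

```text
clock: 28.5
eef_pos: [561.9, -18.0, 123.1]
eef_rot: [3.141, 0.0, -0.275]
wrist_force: [3.2, 10.3, 1.3]
finger_gap: 11.9
```

Emit:
{"name": "send_rows", "arguments": {
  "commands": [
    [[0, 0.0004, 0], 0],
    [[0, 0.0008, 0], 0],
    [[0.002, 0.0008, -0.0006], 0],
    [[0.004, 0.0008, -0.0012], 0],
    [[0.006, 0.0008, -0.0018], 0],
    [[0.008, 0.0008, -0.0023], 0],
    [[0.01, 0.0008, -0.0028], 0],
    [[0.012, 0.0008, -0.0032], 0]
  ]
}}

```text
clock: 29.17
eef_pos: [572.5, -21.8, 125.8]
eef_rot: [3.141, 0.002, -0.275]
wrist_force: [-0.8, 11.6, -0.8]
finger_gap: 12.0
```

Emit:
{"name": "send_rows", "arguments": {
  "commands": [
    [[0.002, 0, -0.0003], 0],
    [[0.004, 0, -0.0006], 0],
    [[0.006, 0, -0.0008], 0],
    [[0.008, 0, -0.001], 0],
    [[0.01, 0, -0.0011], 0],
    [[0.0116, 0, -0.0011], 0],
    [[0.0116, 0, -0.0011], 0],
    [[0.0116, 0, -0.0011], 0]
  ]
}}

```text
clock: 29.83
eef_pos: [583.8, -25.0, 126.8]
eef_rot: [3.141, 0.002, -0.275]
wrist_force: [1.2, 12.1, -0.9]
finger_gap: 11.8
```

Run:
```python
from h import *
st,_=snap('wrist','w14');print(st['clock'],st['eef_pos'],st['eef_rot'],st['wrist_force'],st['finger_gap'])
d=np.array([-.2687,-.9632,0]);y=np.array([.9632,-.2687,0]);p=st['eef_pos'];F=st['wrist_force'];print(p@d+237.8,p@y-569.3,F@d,F@y)
```

```text
29.8333 [583.84239052 -24.97089258 126.84234024] [ 3.14081479e+00  2.00906137e-03 -2.75286423e-01] [ 1.23624742 12.05772391 -0.89018617] 11.794483019577576
104.9735133995311 -0.23333061886103224 -11.946179356427676 -2.0491568973395986
```

View pics/w14.png

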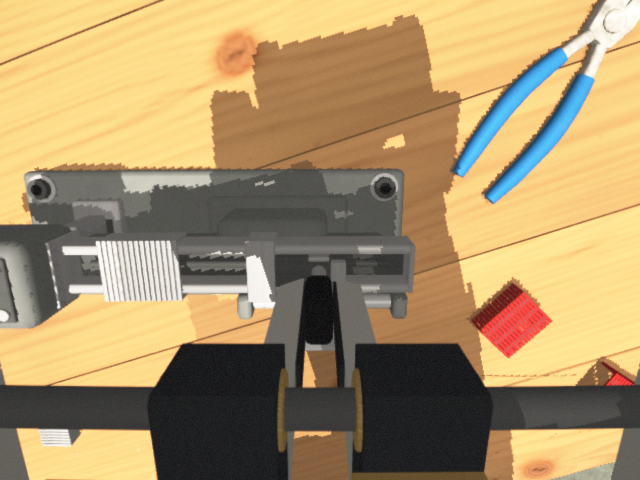

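Lever upright (tab within 0.3 mm of the centreline), holding ~12 N of spring. Easing forward past the tooth.

Emit:
{"name": "send_rows", "arguments": {
  "commands": [
    [[0, -0.001, 0], 0],
    [[0, -0.002, 0], 0],
    [[0, -0.003, 0], 0],
    [[0, -0.004, 0], 0],
    [[0, -0.005, 0], 0],
    [[0, -0.006, 0], 0],
    [[0, -0.007, 0], 0],
    [[0, -0.008, 0], 0]
  ]
}}

```text
clock: 30.55
eef_pos: [586.0, -17.4, 126.8]
eef_rot: [3.141, 0.002, -0.275]
wrist_force: [0.6, 10.3, -0.7]
finger_gap: 11.2
```

Emit:
{"name": "send_rows", "arguments": {
  "commands": [
    [[0, -0.002, 0], 0],
    [[0, -0.005, 0], 0],
    [[0, -0.008, 0], 0],
    [[0, -0.012, 0], 0],
    [[0, -0.016, 0], 0],
    [[0, -0.02, 0], 0],
    [[0, -0.023, 0], 0],
    [[0, -0.025, 0], 0]
  ]
}}

```text
clock: 31.22
eef_pos: [592.7, 6.8, 126.8]
eef_rot: [3.14, 0.002, -0.275]
wrist_force: [-0.0, 8.4, -0.1]
finger_gap: 11.7
```

Run:
```python
from h import *
st,_=snap('wrist','w15');print(st['clock'],st['eef_pos'],st['wrist_force'],st['finger_gap'])
d=np.array([-.2687,-.9632,0]);y=np.array([.9632,-.2687,0]);p=st['eef_pos'];F=st['wrist_force'];print(p@d+237.8,p@y-569.3,F@d,F@y)
```

```text
31.2167 [592.71034421   6.75608268 126.82569822] [-0.04557689  8.44154858 -0.07268687] 11.699441956678278
72.03127167591222 -0.21675586987589668 -8.118653080457864 -2.3121437646203566
```

View pics/w15.png

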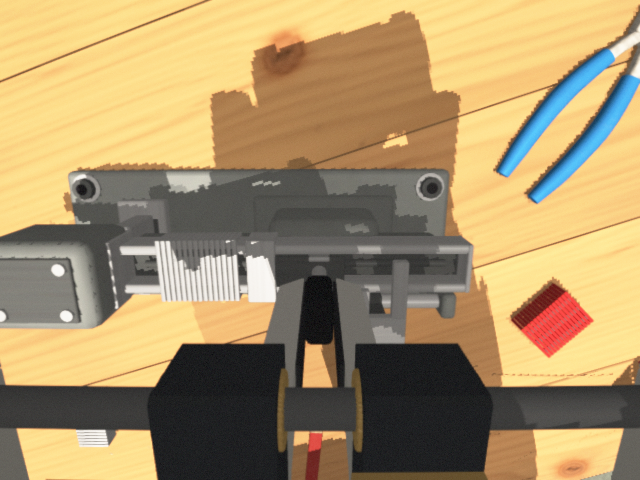

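The pusher is past the tooth at 72 mm, with the stick's rear edge about 5 mm ahead of the saddle. Continuing slowly: meet the stick, then slide it forward.

Emit:
{"name": "send_rows", "arguments": {
  "commands": [
    [[0, -0.001, 0], 0],
    [[0, -0.002, 0], 0],
    [[0, -0.003, 0], 0],
    [[0, -0.004, 0], 0],
    [[0, -0.005, 0], 0],
    [[0, -0.006, 0], 0],
    [[0, -0.007, 0], 0],
    [[0, -0.008, 0], 0]
  ]
}}

```text
clock: 31.93
eef_pos: [594.8, 14.1, 126.9]
eef_rot: [3.14, 0.002, -0.275]
wrist_force: [-1.2, 8.4, 0.8]
finger_gap: 11.9
```

Emit:
{"name": "send_rows", "arguments": {
  "commands": [
    [[0, -0.0015, 0], 0],
    [[0, -0.003, 0], 0],
    [[0, -0.0045, 0], 0],
    [[0, -0.006, 0], 0],
    [[0, -0.0075, 0], 0],
    [[0, -0.009, 0], 0],
    [[0, -0.0105, 0], 0],
    [[0, -0.012, 0], 0]
  ]
}}

```text
clock: 32.6
eef_pos: [598.0, 25.5, 126.9]
eef_rot: [3.14, 0.002, -0.275]
wrist_force: [-1.9, 7.3, 0.4]
finger_gap: 12.1
```

Run:
```python
from h import *
st,_=snap('wrist','w16');print(st['clock'],st['eef_pos'],st['wrist_force'],st['finger_gap'])
d=np.array([-.2687,-.9632,0]);y=np.array([.9632,-.2687,0]);p=st['eef_pos'];F=st['wrist_force'];print(p@d+237.8,p@y-569.3,F@d,F@y)
```

```text
32.6 [598.04551474  25.53075002 126.85989428] [-1.89612772  7.26152576  0.37377987] 12.06798858373448
52.51395177383091 -0.12267273402778756 -6.48481208940812 -3.777522189578041
```

View pics/w16.png

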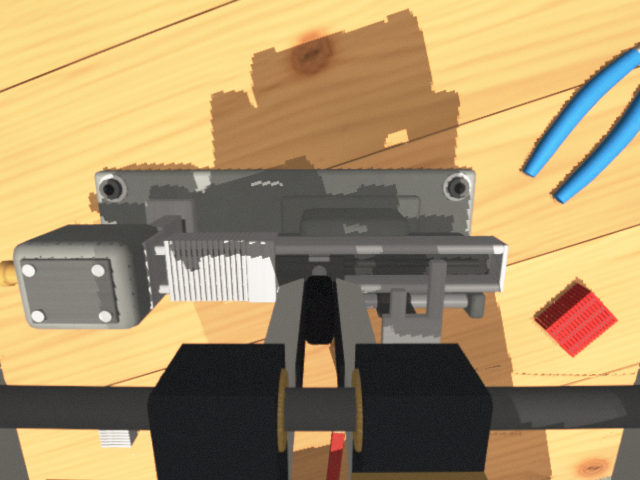

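The pusher is against the stick, sliding it forward, with about 7 mm left. Creeping.

Emit:
{"name": "send_rows", "arguments": {
  "commands": [
    [[-0.0002, -0.0008, 0], 0],
    [[-0.0004, -0.0016, 0], 0],
    [[-0.0005, -0.0024, 0], 0],
    [[-0.0005, -0.0032, 0], 0],
    [[-0.0005, -0.004, 0], 0],
    [[-0.0005, -0.0048, 0], 0],
    [[-0.0005, -0.0055, 0], 0],
    [[-0.0005, -0.0055, 0], 0]
  ]
}}

```text
clock: 33.32
eef_pos: [599.3, 30.9, 126.9]
eef_rot: [3.14, 0.001, -0.275]
wrist_force: [0.1, 6.7, 0.4]
finger_gap: 11.8
```

Emit:
{"name": "send_rows", "arguments": {
  "commands": [
    [[0, -0.0003, 0], 0],
    [[0, -0.0006, 0], 0],
    [[0, -0.0009, 0], 0],
    [[0, -0.0012, 0], 0],
    [[0, -0.0012, 0], 0],
    [[0, -0.0012, 0], 0],
    [[0, -0.0012, 0], 0],
    [[0, -0.0012, 0], 0]
  ]
}}

```text
clock: 33.98
eef_pos: [599.6, 31.9, 126.9]
eef_rot: [3.14, 0.001, -0.275]
wrist_force: [0.6, 6.9, -0.6]
finger_gap: 11.9
```

Emit:
{"name": "send_rows", "arguments": {
  "commands": [
    [[0, -0.0002, 0], 0],
    [[0, -0.0004, 0], 0],
    [[0, -0.0006, 0], 0],
    [[0, -0.0008, 0], 0],
    [[0, -0.001, 0], 0],
    [[0, -0.001, 0], 0],
    [[0, -0.001, 0], 0],
    [[0, -0.001, 0], 0]
  ]
}}

```text
clock: 34.65
eef_pos: [599.8, 32.8, 126.9]
eef_rot: [3.14, 0.001, -0.276]
wrist_force: [-0.1, 6.0, -0.0]
finger_gap: 11.9
```

Emit:
{"name": "send_rows", "arguments": {
  "commands": [
    [[0, -0.0002, 0], 0],
    [[0, -0.0004, 0], 0],
    [[0, -0.0006, 0], 0],
    [[0, -0.0008, 0], 0],
    [[0, -0.0008, 0], 0],
    [[0, -0.0008, 0], 0],
    [[0, -0.0008, 0], 0],
    [[0, -0.0008, 0], 0]
  ]
}}

```text
clock: 35.32
eef_pos: [600.0, 32.9, 126.9]
eef_rot: [3.139, 0.001, -0.276]
wrist_force: [-1.9, 3.4, -2.3]
finger_gap: 11.5
```

The load is passing to the stick (6.8 down to 3.4 N) at 44.9 mm travel, which matches the 45 mm stick length. A touch more, then open.

Emit:
{"name": "send_rows", "arguments": {
  "commands": [
    [[0, -0.0001, 0], 0],
    [[0, -0.0002, 0], 0],
    [[0, -0.0003, 0], 0],
    [[0, -0.0004, 0], 0],
    [[0, -0.0005, 0], 0],
    [[0, -0.0005, 0], 0],
    [[0, -0.0005, 0], 0],
    [[0, -0.0005, 0], 0]
  ]
}}

```text
clock: 35.98
eef_pos: [600.2, 33.1, 126.9]
eef_rot: [3.138, 0.001, -0.276]
wrist_force: [-4.7, -0.7, -3.2]
finger_gap: 11.6
```

Emit:
{"name": "send_rows", "arguments": {
  "commands": [
    [[0, 0, 0], 0],
    [[0, 0, 0], 0],
    [[0, 0, 0], 0],
    [[0, 0, 0], 0],
    [[0, 0, -0.001], 0],
    [[0, 0, -0.005], 0],
    [[0, 0, -0.015], 0],
    [[0, 0, -0.03], 0]
  ],
  "hand": 0.1
}}

```text
clock: 36.65
eef_pos: [600.1, 33.4, 157.2]
eef_rot: [3.138, 0.002, -0.276]
wrist_force: [0.1, -0.2, -0.4]
finger_gap: 42.4
```

Emit:
{"name": "send_rows", "arguments": {
  "commands": [
    [[0, 0, -0.02], 0],
    [[0, 0, -0.045], 0],
    [[0, 0, -0.07], 0],
    [[0, 0, -0.09], 0],
    [[0, 0, -0.1], 0],
    [[0, 0, -0.1], 0],
    [[0, 0, -0.1], 0],
    [[0, 0, -0.1], 0]
  ]
}}

```text
clock: 37.32
eef_pos: [600.2, 33.7, 255.6]
eef_rot: [3.138, 0.003, -0.276]
wrist_force: [0.4, 0.2, -0.4]
finger_gap: 42.1
```

Run:
```python
from h import *
for i in range(3): manip.camera('wrist')
st,_=snap('wrist','w17');print(st['clock'],st['eef_pos'],st['eef_rot'],st['wrist_force'],st['finger_gap'])
json.dump({k:np.array(v).tolist() for k,v in st.items()},open('w17.json','w'))
snap('scene','sc17')
```

```text
37.4667 [600.28226586  33.65116061 255.90963975] [ 3.13812953e+00  2.43045214e-03 -2.75839420e-01] [-0.10173316  0.26717139  0.33956341] 42.2829962730461
```

View pics/w17.png

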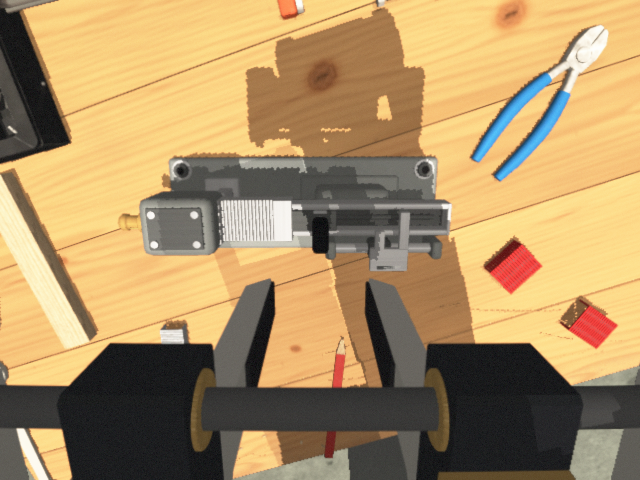

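View pics/sc17.png

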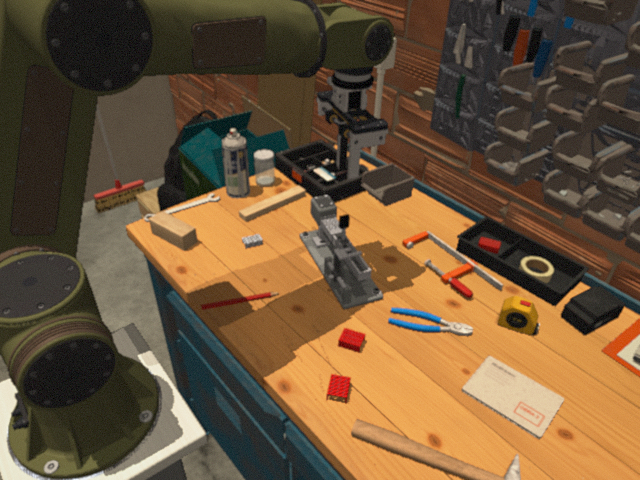

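Run:
```python
from h import *
st=load('w17.json');d=np.array([-.2687,-.9632,0])
for n,u,z in[('saddle rear',291.5,92),('saddle front',275,92),('stick front',218,90.4),('tab',320,153)]: print(n,onz('wrist',(u,220),z,st)@d+278.2)
im=cv2.imread('pics/w17_raw.png');cv2.imwrite('pics/c17.png',cv2.resize(im[180:270,130:350],None,fx=3.6,fy=3.6,interpolation=cv2.INTER_CUBIC))
```

```text
saddle rear 60.64230582562283
saddle front 46.629296317543094
stick front -2.2546587789323667
tab 84.66720653425287
```

View pics/c17.png

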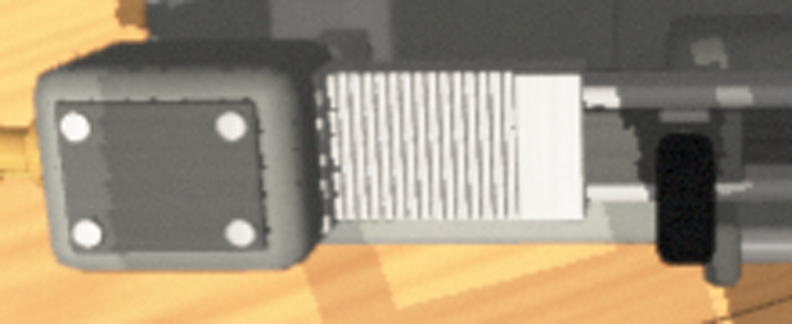

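The stick is square against the nose with the pusher tight behind it: the saddle rear reads 60.6 mm (61 expected) and the tab 84.7 mm (85 expected). The robot touches nothing, so I'm handing in.

```bash
python3 -c "
from cell import manip
print(manip.sign_off())"
```

```text
the job is handed in; nothing more can be done
None
```

The stapler is loaded: the wide stick sits against the nose and the pusher presses it there. I handed in at about 37.5 s of the 72 s allowed.

- **Parking the pusher:** I pulled it by the tab until the lever met the stop, at about 107 mm and 16.5 N in total (about 5 N above the spring). I leaned the lever fully and eased it onto the tooth until the hand carried almost no load. It held by itself after release.
- **Setting the stick:** The wide stick measured 35.6 × 44.4 mm from above. I lowered it astride the rail until the crown touched, at about 5 N.
- **Closing up:** I freed the lever, brought it upright and walked the pusher forward. The load passed to the stick at 44.9 mm, and only then did I let go.

**Last checks:**
- The tab reads 84.7 mm from the nose (85 expected) and the saddle rear 60.6 mm (61 expected).
- The stick is square on the rail.
- Wrist force is near zero with the gripper 100 mm clear.
- The pictures show the narrow stick, pliers, pencil and long offcut where they were.

**Checks that disagreed:**
- Joint 6 read −2.555 in one hover, against a listed limit of −2.55. I turned back at once, but that may count as passing its range.
- The picture rays put the stick's front 2.3 mm inside the nose and the saddle's front at 46.6 mm instead of 45. I put both down to edge-picking and calibration error, because force, travel and tab position all agree on contact.

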